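# Clamp the mandrel with the T-handled hex key

## Robot

A 7-joint arm with a two-finger parallel gripper is mounted at the origin on the work surface. World frame = base frame: x ahead of the robot, y to its left, z up, the work surface at z = 0. Lengths are in m, angles in rad, forces in N, time in s.
With the tool pointing down it reaches from about 0.4 to 0.85 m from the base axis. Payload 6.9 kg.
Tool frame: the origin (TCP) lies at the very end of the fingers, on their centre line; the grasp point (between the pads) lies behind it (arm.grip_point_offset is the z of the grasp point in the tool frame, in m); z points along the fingers, y is the direction in which the jaws open and shut (so a half turn about z gives the same grasp; the last joint's range is limited). The gripper opens to 85 mm and grips with 20 to 120 N. Pads are 22 mm wide; open, the fingers measure 114 mm over their backs; the gripper's body (76 mm by 85 mm) begins 54 mm behind the grasp point. The pads swing forward as they close: fully open they stand 13 mm farther back than shut.
Start: joints at [-1.065, 0.507, -0.238, 1.5, 0.126, 1.149, -0.155], TCP at [0.244, 0.575, 0.231] pointing down, gripper open.
Joint ranges: [-3.08, 3.08], [-0.24, 2.05], [-1.43, 1.35], [0, 2.5], [-1.52, 4.66], [0.17, 1.96], [-2.89, 2.89]. Speed limits (rad/s): [2.39, 2.39, 3.14, 3.14, 3.14, 3.14, 3.14].

## Interface

Orientations are given as a unit quaternion [w, x, y, z].
In Python, from plant import arm gives the robot as it stands. The module is installed in compiled form; this text tells all that it offers.
- The arm moves only by the shell command python3 -m pendant 'ROWS' [FORCE]. ROWS is JSON, a list that holds one entry, the list of rows, each a list of 7 numbers: the shift along the tool's x, y, z scaled (see below), then the turn, a rotation vector about the tool's x, y, z scaled (see below), then the closure, from 0 (fully open) to 1 (shut). A call has 1 to 20 rows; each row is the pose to reach, as a shift and turn from the pose commanded when the call began, along the tool's axes at that moment; what a row does not reach only later rows make up. The controller multiplies each number of a shift by 100 mm and each number of a turn by 2 rad. A row lasts 1/10 s, in which the tool goes at most 50 mm and 8.59 degrees, less where a joint would pass 70% of its speed; a pose out of reach is approached as far as the arm can. A call with a number of a shift or a turn outside -1 to 1 is refused whole. A call with a gripper value outside its range is refused whole. The fingers move at their own pace and stop on an object; FORCE is the grip in N (left out, the last holds). Time passes only in rows, so rows that repeat a pose let the fingers close. It gives the time, the measured TCP pose, the force and the opening at its end, in the units of the state.
- arm.state(): the state, without advancing time (a new reading comes with each control period).
- arm.snapshot(name): name is "scene" or "top" or "wrist"; returns a dict with "pixels" (420x560x3 uint8, red, green, blue), "K" (3x3 intrinsics, pixels), "cam_to_world" (4x4, takes a point from camera to world coordinates); the wrist camera has in their place "hand_eye" (4x4, takes a point from camera to tool coordinates, whose origin is the TCP and whose axes are the flange's). Camera axes: x right, y down, z forward; pixel columns grow to the right and rows downward; lengths in m; the calibration is good to about 2 mm. A picture is of the moment at which its call begins: read the wrist's pose just before it. There is no depth.
- arm.finish_job(): hands the job in, once; it reports no verdict.
Trained networks look in a picture, given as the dict that the camera call returned (one of the last four; its "shot" number tells which), for a name from the list of things; names that differ only in an ending like _2 or _b are one class to them, and where a whole thing is asked for, a point or a joint stands for the part that bears it (a point fixed in the world has none). Each returns a list of dicts, best first, with "p" (0 to 1); they miss things now and then, are a little off and sometimes report something else, mostly with a low value. They report only what shows in the picture. A call takes as long as a camera call. They do not tell look-alikes from the thing itself.
- arm.outline_of(picture, thing): "pixels" (420x560 bool, what is visible of it) and "box" ([centre column, centre row, width, height] in pixels, round what is visible of it).
The state is a dict: "time": time; "qpos": joint angles; "dq": joint speeds; "effort": joint torques, N m; "ee_pos": TCP position; "orientation": TCP orientation; "contact_force": force on the tool from outside, world axes, zero at the start; "wrist_torque": the same for the moment, N m; "gripper_width": finger opening in m.
Only numpy, scipy, OpenCV 4.12 (cv2) and the standard library are available. Lean on these libraries where they do the work, as an engineer would, in place of code of your own. Each camera call takes 0.05 s, during which the arm holds its last target.

## Task

Take the thick, tall T-handled hex key out of the wooden block and work it fully home, with a light push and without forcing it, into the sunken set screw on top of the mandrel stand. Only once it is seated to the bottom, turn the screw clockwise until it comes up tight against its stop. Leave the key standing in the screw, let go, and leave everything else where it is.

Things in the scene. Friction and masses are not known exactly. Their poses are not given: they have to be found in the camera images.
- key: The thick key, to be used: steel hexagonal bar, 19 mm across flats, 21.9 over corners, 120 mm long, with a black crossbar handle on top, 90 (x) x 25 (y) x 20 mm high, centred. 0.35 kg. Origin: centre of the tip's end face; z up to the handle, x along the crossbar; two of the six flats face +x and -x. It starts upright in the block, tip 10 mm above the table, at any turn.
- key_tip (a point): Centre of the key's end face (origin of key). The last 4 mm are a bevelled hexagon, narrowing from 21.9 to 13.9 mm over corners.
- key_handle (a point): Centre of the key's crossbar handle, 130 mm above its tip.
- smallkey: A shorter, thinner hex key that does not fit: 12 mm across flats, 80 mm long, crossbar 70 x 18 x 16 mm. Origin at its tip. It stands in the same block and must be left alone.
- block: Fixed wooden block 160 (x) x 64 (y) x 60 mm high, origin under its centre. The key stands in a round 23.6 mm hole, 50 mm deep, 45 mm to the block's -x; the small key in a 16 mm hole 45 mm to its +x.
- stand: Fixed dark steel mandrel stand: foot 100 x 80 mm, column, and a head 64 x 60 mm whose flat top is at 110 mm height; a round steel mandrel (29 mm thick, axis at 66 mm height) sticks out of the head 150 mm to +x and 30 mm to -x. Origin under the centre of the head, on the table.
- hole_mouth (a point): Centre of the round tapped hole in the head's top, level with that top: 25 mm across, 3 mm chamfer. The set screw's upper face lies 6 mm below; in it a hexagonal socket, 20.2 mm across flats, 16 mm deep. How the hexagon is turned differs every time and is not measured (it repeats every 60 degrees; the key drops in only within about 7 degrees).
- socket_floor (a point): Centre of the socket's floor, 22 mm below hole_mouth: the key's tip stands here when fully home (within 3 mm). While key and socket are not lined up, the key's shoulder rests on the screw's face, tip about 12 to 13 mm above this point: push there with 5 to 10 N, 20 N is too much. Nearly lined up, it may catch part-way; turned so, it drags the screw along: lift to turn it on.
- screw (a joint): Turning angle of the set screw, rad: 0 at the start, grows clockwise seen from above, hard stop (tight) at 0.90 (it can also be loosened to -1.0). Constant friction 0.15 N m: rubbing on its face does not turn it. The key has about 7 degrees of play to either side in the socket.
- punch1: Square steel punch, 120 x 13 x 13 mm, lying loose. Origin under its middle, x along it. Leave alone.
- punch2: Square steel punch, 100 x 11 x 11 mm, lying loose. Origin under its middle. Leave alone.
- punch3: Square steel punch, 110 x 14 x 14 mm, lying loose at the side. Leave alone.
- punch4: Square steel punch, 130 x 12 x 12 mm, lying loose at the side. Leave alone.
- hammer: Hammer with a wooden handle lying at the left side. Leave alone.
- gauge: Brass ring, 44 mm across, 12 mm high, at the right. Leave alone.
- pot: Dark steel pot, 80 mm across, 80 mm high, at the left. Leave alone.
Things that resemble listed ones, but are neither listed nor needed, are in the scene too. What is shaped like the key but green or yellow is not meant.

How it is judged:
On the way, in this order (a step that is already met when the one before it is completed fails the run):
1. the key is fully home in the screw's socket and upright, the screw not yet turned (horizontal distance between key_tip and socket_floor below 0.003 m and z of key_tip in the frame of socket_floor below 0.003 m and angle between key's own z axis and vertical below 0.1 rad and value of joint screw below 0.1 rad), for 0.2 s.
2. the screw is turned tight with the key still fully home (horizontal distance between key_tip and socket_floor below 0.003 m and z of key_tip in the frame of socket_floor below 0.003 m and angle between key's own z axis and vertical below 0.1 rad and value of joint screw above 0.8 rad), for 0.2 s.
At the end, for the whole second after the job is handed in: The key stands released and at rest in the screw, its tip within 3 mm of the socket floor in height and within 3 mm of its axis, leaning less than 0.1 rad, and the screw is turned past 0.80 rad (stop at 0.90) (all of step 2 and linear speed of key below 0.02 m/s); the robot touches nothing.
It fails at once if the screw is turned by more than 0.1 rad while the key is not fully home (tip more than 4 mm above the socket floor) (value of joint screw above 0.1 rad and z of key_tip in the frame of socket_floor above 0.004 m).
It fails at once if the key is forced against the screw's face: more than 30 N of contact in all (about a 20 N push) while it has not dropped into the socket (tip more than 11 mm above the socket floor) (contact force between key and stand above 30 N and z of key_tip in the frame of socket_floor above 0.011 m).
It fails at once if the hand or arm knocks the stand with more than 15 N (contact force between any of the fingers, the arm and stand above 15 N).
It fails at once if a bystander (punch, hammer, ring, pot or the small key) is moved by more than 20 mm (distance of any of punch1, punch2, punch3, punch4, hammer, gauge, pot, smallkey from where it was at the start of the episode above 0.02 m).
It also fails if it takes over 72 s, if anything falls off the work surface, if the arm or the gripper's body presses on something with over 40 N, if the wrist force passes 120 N, or if a joint passes its speed limit or range.

## Working session

There is one attempt and no reset: what is moved stays moved. The work goes in short steps, Python scripts to look and compute and a shell command to move; the robot and the scene stay as the last step left them, time stands still between calls to the robot, and variables do not carry over. Pictures are saved under pics/ and viewed, and the job is handed in when it is done.

```bash
mkdir -p pics && ls && python3 - <<'E'
from plant import arm
import cv2,numpy as np
s=arm.state()
for k,v in s.items(): print(k,np.round(v,4))
print(arm.grip_point_offset)
for n in ("scene","top"):
    d=arm.snapshot(n); cv2.imwrite(f"pics/{n}0.png",d["pixels"][:,:,::-1])
    print(n,np.round(d["K"],1).tolist(),np.round(d["cam_to_world"],4).tolist())
    for t in ("key","smallkey","block","stand"):
        for r in arm.outline_of(d,t)[:3]: print(t,round(r["p"],2),np.round(r["box"],1))
E
```

```text
pics
time 0.0
qpos [-1.0645  0.5084 -0.2376  1.5011  0.1257  1.1489 -0.1548]
dq [-0.0008 -0.0002 -0.0002 -0.0011 -0.     -0.0014 -0.0006]
effort [-3.00000e-04 -6.20596e+01 -2.18680e+00 -2.49667e+01  1.28000e-02
  1.17000e-02 -0.00000e+00]
ee_pos [0.2437 0.575  0.2304]
orientation [-2.00e-04  1.99e-01  9.80e-01 -9.00e-04]
contact_force [ 0.1285  0.3463 -0.1319]
wrist_torque [ 0.0038 -0.0005 -0.0012]
gripper_width 0.0854
-0.0187
scene [[395.1, 0.0, 276.4], [0.0, 395.1, 215.7], [0.0, 0.0, 1.0]] [[0.8071, 0.3377, -0.4843, 1.0074], [0.59, -0.4933, 0.6392, -0.6501], [-0.023, -0.8016, -0.5974, 0.7438], [0.0, 0.0, 0.0, 1.0]]
key 0.86 [265.7 264.   38.2  47.6]
key 0.77 [198.2 260.4  11.3  42.8]
key 0.76 [210.6 229.8  30.4  50.6]
smallkey 0.9 [225.6 284.   28.8  21.3]
block 0.93 [214.6 298.6  65.6  58.1]
stand 0.6 [315.5 214.2  70.3  50.8]
top [[478.9, 0.0, 273.4], [0.0, 478.9, 208.6], [0.0, 0.0, 1.0]] [[0.0277, -0.9869, 0.1592, 0.2713], [-0.9996, -0.0279, 0.0006, 0.0235], [0.0038, -0.1592, -0.9872, 1.5322], [0.0, 0.0, 0.0, 1.0]]
key 0.8 [319.4 189.1  19.9  32.4]
key 0.73 [373.6 273.8  26.8  26.8]
key 0.58 [357.2 229.4  25.2  26.8]
smallkey 0.67 [355.4 197.9   5.9  22.9]
smallkey 0.26 [128.4 239.2  32.7  82.6]
block 0.75 [351.8 218.   29.5  53.8]
stand 0.7 [234.2 195.6  38.5  78.4]
```

View pics/scene0.png

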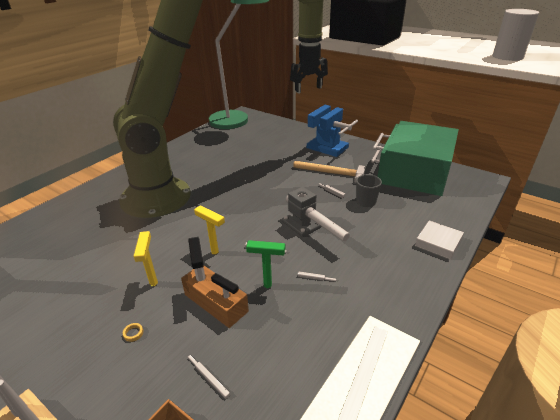

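View pics/top0.png

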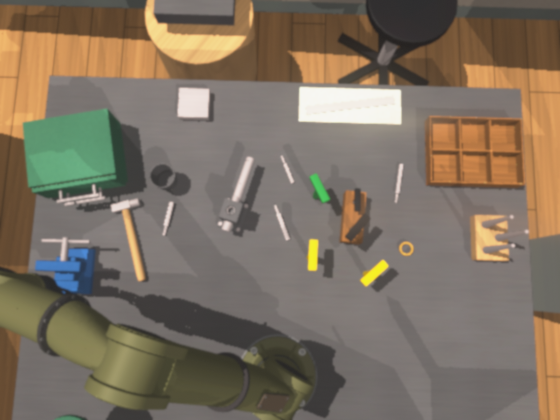

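```bash
cat > h.py <<'E'
import cv2,numpy as np
from scipy.spatial.transform import Rotation as R
def ray_z(d,uv,z,T=None):
    T=d["cam_to_world"] if T is None else T
    K=d["K"]; r=T[:3,:3]@np.linalg.solve(K,[uv[0],uv[1],1.]); o=T[:3,3]
    return o+r*(z-o[2])/r[2]
def proj(d,p,T=None):
    T=d["cam_to_world"] if T is None else T
    c=T[:3,:3].T@(np.asarray(p)-T[:3,3]); q=d["K"]@c; return q[:2]/q[2]
def crop(d,x0,y0,x1,y1,f,name):
    im=np.ascontiguousarray(d["pixels"][y0:y1,x0:x1,::-1])
    cv2.imwrite(name,cv2.resize(im,None,fx=f,fy=f,interpolation=cv2.INTER_CUBIC))
def tool(s):
    T=np.eye(4); q=s["orientation"]; T[:3,:3]=R.from_quat([q[1],q[2],q[3],q[0]]).as_matrix(); T[:3,3]=s["ee_pos"]; return T
E
python3 - <<'E'
from plant import arm
from h import *
d=arm.snapshot("top"); crop(d,200,140,420,300,3.6,"pics/topc.png")
for n,uv,z in (("thick",(357.2,229.4),.14),("small",(355.4,197.9),.1),("block",(351.8,218),.06),("hole",(231,210),.11),("green",(319.4,189.1),.14),("y1",(313,254),.14),("y2",(374,273),.14)):
    print(n,np.round(ray_z(d,uv,z),3))
d=arm.snapshot("scene"); crop(d,120,180,360,340,3.3,"pics/scenec.png")
for n,uv,z in (("thick",(196,250),.14),("small",(225.,284),.1),("hole",(302,196),.11),("green",(265,247),.14)):
    print(n,np.round(ray_z(d,uv,z),3))
E
```

```text
thick [ 0.441 -0.222  0.14 ]
small [ 0.542 -0.224  0.1  ]
block [ 0.486 -0.22   0.06 ]
hole [0.493 0.152 0.11 ]
green [ 0.558 -0.11   0.14 ]
y1 [ 0.366 -0.094  0.14 ]
y2 [ 0.316 -0.271  0.14 ]
thick [ 0.443 -0.216  0.14 ]
small [ 0.541 -0.231  0.1  ]
hole [0.499 0.146 0.11 ]
green [ 0.568 -0.117  0.14 ]
```

View pics/topc.png

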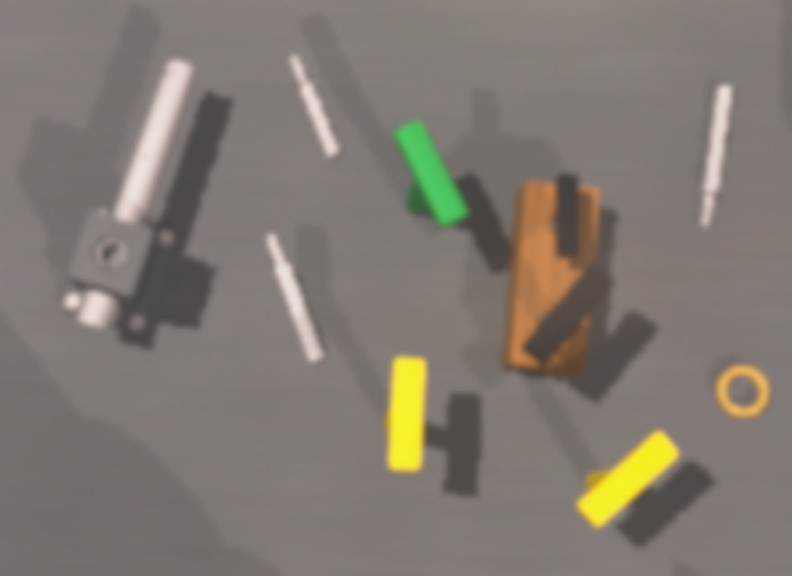

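View pics/scenec.png

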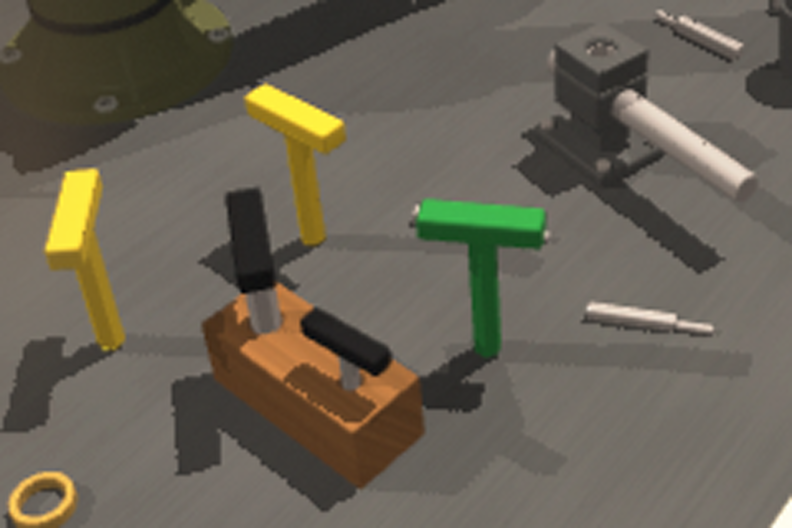

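```bash
cat >> h.py <<'E'
def plan(s,pos,yaw_y=None):
    """shift/turn numbers to put TCP at pos, tool down with tool-y yaw (deg, world)"""
    T=tool(s); sh=T[:3,:3].T@(np.array(pos)-T[:3,3])/0.1
    if yaw_y is None:
        y=T[:3,1]; yaw=np.arctan2(y[1],y[0])
    else: yaw=np.radians(yaw_y)
    y=np.array([np.cos(yaw),np.sin(yaw),0]); z=np.array([0,0,-1.]); x=np.cross(y,z)
    rv=R.from_matrix(T[:3,:3].T@np.c_[x,y,z]).as_rotvec()/2
    print("shift",np.round(sh,3),"turn",np.round(rv,4))
def info(s):
    T=tool(s); y=T[:3,1]
    print("t",round(s["time"],2),"pos",np.round(s["ee_pos"],4),"yawy",round(float(np.degrees(np.arctan2(y[1],y[0]))),2),"tilt z",np.round(T[:3,2],4),"F",np.round(s["contact_force"],2),"M",np.round(s["wrist_torque"],2),"w",round(s["gripper_width"],4),"q",np.round(s["qpos"],2))
E
python3 - <<'E'
from plant import arm
from h import *
s=arm.state(); info(s)
d=arm.snapshot("wrist"); cv2.imwrite("pics/w0.png",d["pixels"][:,:,::-1])
print(np.round(d["hand_eye"],4),np.round(d["K"],1))
plan(s,(.44,.20,.36),45)
E
```

```text
t 0.6 pos [0.2438 0.5754 0.2313] yawy 67.04 tilt z [ 0. -0. -1.] F [-0.28 -0.21 -0.88] M [ 0.   -0.02  0.02] w 0.086 q [-1.06  0.51 -0.24  1.5   0.13  1.15 -0.15]
[[-6.000e-04 -9.586e-01 -2.849e-01  7.260e-02]
 [ 1.000e+00 -5.000e-04 -5.000e-04  0.000e+00]
 [ 4.000e-04 -2.849e-01  9.586e-01 -1.426e-01]
 [ 0.000e+00  0.000e+00  0.000e+00  1.000e+00]] [[304.3   0.  280. ]
 [  0.  304.3 208.3]
 [  0.    0.    1. ]]
shift [-3.271 -2.692 -1.287] turn [-0.      0.      0.1923]
```

View pics/w0.png

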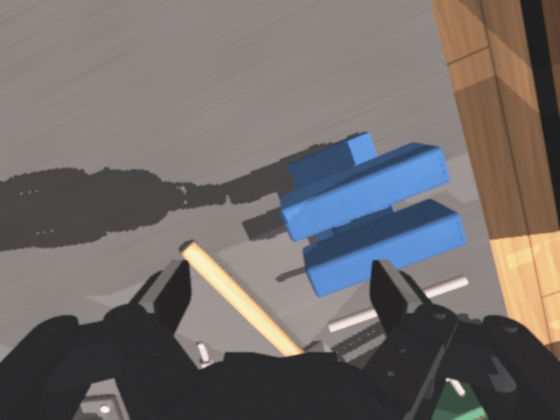

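```bash
python3 -m pendant '[[[0,0,-0.5,0,0,0.07,0],[0,0,-1,0,0,0.14,0],[0,0,-1,0,0,0.192,0],[0,0,-1,0,0,0.192,0]]]' && python3 -m pendant '[[[-0.4,-0.09,0,0,0,0,0],[-0.8,-0.18,0,0,0,0,0],[-1,-0.22,0,0,0,0,0],[-1,-0.22,0,0,0,0,0]]]'&& python3 -m pendant '[[[-0.4,-0.09,0,0,0,0,0],[-0.8,-0.18,0,0,0,0,0],[-1,-0.22,0,0,0,0,0],[-1,-0.22,0,0,0,0,0]]]'; python3 -c "
from plant import arm
from h import *
s=arm.state();info(s);plan(s,(.546,.10,.2),45)"
```

```text
time: 1.05
ee_pos: [0.2439, 0.5759, 0.3328]
orientation: [0.0, 0.383, 0.924, 0.002]
contact_force: [-0.5, 0.2, -0.9]
gripper_width: 0.0854
time: 1.45
ee_pos: [0.3017, 0.4856, 0.3303]
orientation: [0.001, 0.383, 0.924, -0.002]
contact_force: [-0.1, -0.0, 0.5]
gripper_width: 0.0853
time: 1.85
ee_pos: [0.356, 0.4002, 0.3304]
orientation: [0.0, 0.383, 0.924, -0.001]
contact_force: [-0.0, 0.1, 0.8]
gripper_width: 0.0852
t 1.85 pos [0.356  0.4002 0.3304] yawy 44.91 tilt z [-2.0e-04 -2.6e-03 -1.0e+00] F [-0.02  0.06  0.75] M [ 0.04  0.02 -0.02] w 0.0852 q [-0.82  0.3  -0.1   1.56  0.03  1.29 -0.14]
shift [-3.465 -0.772  1.311] turn [-0.001   0.0008 -0.0008]
```

```bash
python3 -m pendant '[[[-0.4,-0.09,0,0,0,0,0],[-0.8,-0.18,0,0,0,0,0],[-1,-0.22,0,0,0,0,0],[-1,-0.22,0,0,0,0,0]]]' && python3 -m pendant '[[[-0.4,-0.09,0,0,0,0,0],[-0.8,-0.18,0,0,0,0,0],[-1,-0.22,0,0,0,0,0],[-1,-0.22,0,0,0,0,0]]]'&& python3 -m pendant '[[[-0.4,-0.09,0.1,0,0,0,0],[-0.8,-0.18,0.3,0,0,0,0],[-1,-0.22,0.6,0,0,0,0],[-1,-0.22,0.6,0,0,0,0]]]'; python3 -c "
from plant import arm
from h import *
s=arm.state();info(s);plan(s,(.546,.10,.2),45)
d=arm.snapshot('wrist'); cv2.imwrite('pics/w1.png',d['pixels'][:,:,::-1])"
```

```text
time: 2.25
ee_pos: [0.4107, 0.3149, 0.3305]
orientation: [0.0, 0.383, 0.924, -0.001]
contact_force: [-0.3, 0.8, -1.3]
gripper_width: 0.0853
time: 2.65
ee_pos: [0.4656, 0.2294, 0.3305]
orientation: [-0.0, 0.383, 0.924, -0.001]
contact_force: [0.1, 0.3, -0.5]
gripper_width: 0.0854
time: 3.05
ee_pos: [0.5187, 0.1434, 0.2671]
orientation: [-0.003, 0.383, 0.924, -0.002]
contact_force: [-1.4, 0.5, -0.1]
gripper_width: 0.0852
t 3.05 pos [0.5187 0.1434 0.2671] yawy 45.0 tilt z [-0.0067 -0.0024 -1.    ] F [-1.43  0.46 -0.12] M [ 0.05 -0.02 -0.03] w 0.0852 q [-0.34  0.34  0.04  1.67 -0.01  1.14  0.49]
shift [-0.502 -0.109  0.67 ] turn [-0.0032 -0.0015 -0.    ]
```

View pics/w1.png

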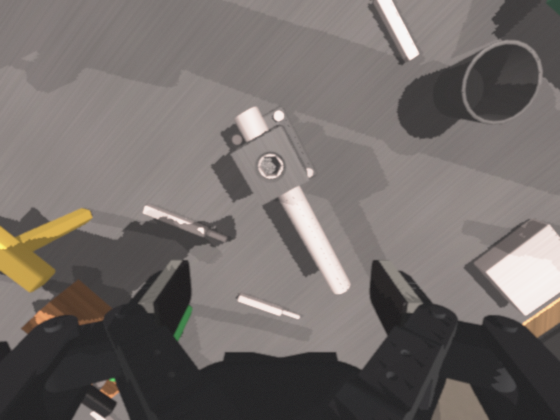

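```bash
python3 -m pendant '[[[-0.25,-0.05,0.3,0,0,0,0],[-0.5,-0.1,0.6,0,0,0,0],[-0.5,-0.1,0.8,0,0,0,0],[-0.5,-0.1,0.9,0,0,0,0],[-0.5,-0.1,0.9,0,0,0,0],[-0.5,-0.1,0.9,0,0,0,0]]]' ; python3 -c "
from plant import arm
from h import *
s=arm.state();info(s)
d=arm.snapshot('wrist'); cv2.imwrite('pics/w2.png',d['pixels'][:,:,::-1])
crop(d,200,50,360,190,5,'pics/w2c.png')
np.savez('w2.npz',px=d['pixels'],K=d['K'],T=tool(s)@d['hand_eye'])
"
```

```text
time: 3.7
ee_pos: [0.5484, 0.1041, 0.1825]
orientation: [0.0, 0.381, 0.925, 0.001]
contact_force: [0.1, 0.1, 0.3]
gripper_width: 0.0853
t 3.7 pos [0.5484 0.1041 0.1825] yawy 45.2 tilt z [ 0.0013  0.0013 -1.    ] F [0.06 0.14 0.33] M [ 0.02  0.02 -0.05] w 0.0853 q [-0.26  0.44  0.05  1.76 -0.03  0.94  0.58]
```

View pics/w2c.png

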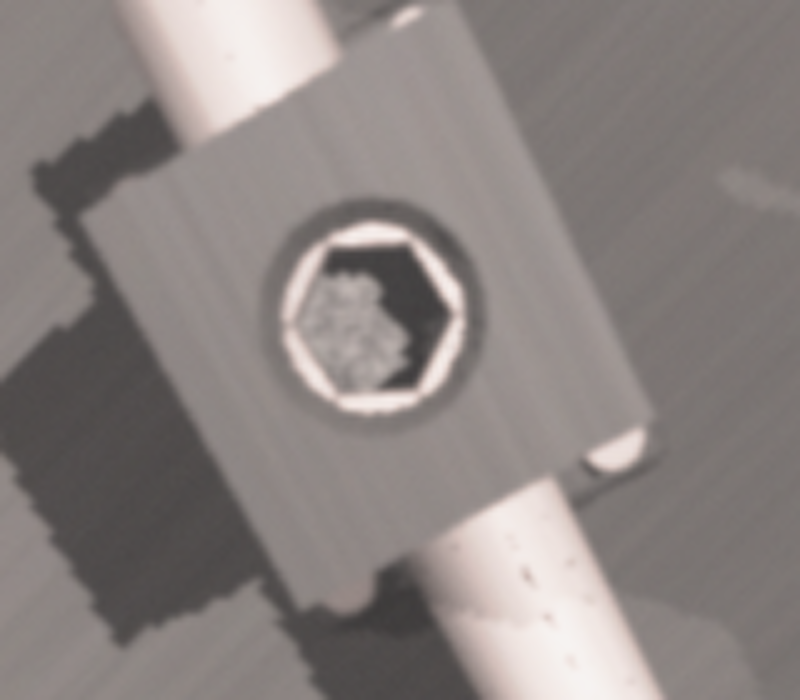

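View pics/w2.png

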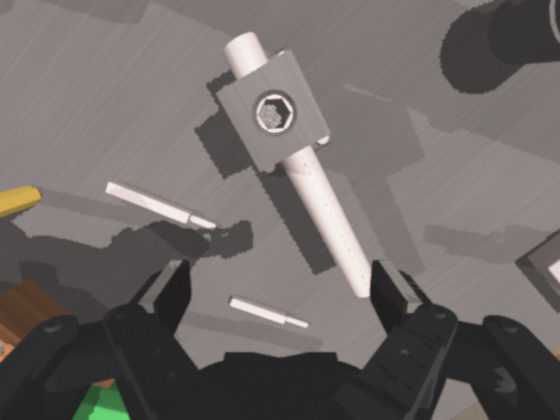

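```bash
python3 - <<'E'
from h import *
f=np.load('w2.npz'); d=dict(K=f['K']); T=f['T']
pts=np.array([(327,247),(410,243),(455,318),(420,392),(336,395),(290,322)],float)
px=(pts+.5)/5-.5+[200,50]
W=np.array([ray_z(d,p,.104,T) for p in px]); c=W.mean(0); print("centre",c.round(4))
v=(W-c)[:,:2]; a=np.degrees(np.arctan2(v[:,1],v[:,0])); print("r",np.linalg.norm(v,axis=1).round(4),"corner ang mod60",(a%60).round(1))
# circles: face circle at .104 dia 25
for uv,z in (((374,318),.104),((372,318),.11)):
    print(ray_z(d,(np.array(uv)+.5)/5-.5+[200,50],z,T).round(4))
print("campos",T[:3,3].round(3))
E
```

```text
centre [0.4921 0.1544 0.104 ]
r [0.0114 0.0113 0.0114 0.0117 0.0113 0.0115] corner ang mod60 [48.3 48.3 46.6 49.4 47.5 46.4]
[0.4919 0.1547 0.104 ]
[0.4919 0.1545 0.11  ]
campos [0.497 0.155 0.325]
```

```bash
python3 -m pendant '[[[0,0,-0.5,0,0,0,0],[-0.2,-0.3,-0.9,0,0,0,0],[-0.5,-0.6,-1,0,0,0,0],[-0.6,-0.8,-1,0,0,0,0],[-0.6,-0.8,-1,0,0,0,0]]]' && python3 -m pendant '[[[-0.25,-0.35,0,0,0,0,0],[-0.5,-0.7,0,0,0,0,0],[-0.7,-1,0,0,0,0,0],[-0.7,-1,0,0,0,0,0]]]'&& python3 -m pendant '[[[-0.25,-0.35,0,0,0,0,0],[-0.5,-0.7,0,0,0,0,0],[-0.7,-1,0,0,0,0,0],[-0.7,-1,0,0,0,0,0]]]'; python3 -c "
from plant import arm
from h import *
s=arm.state();info(s);plan(s,(.49,-.27,.27),45)"
```

```text
time: 4.25
ee_pos: [0.5339, -0.0009, 0.2837]
orientation: [0.002, 0.385, 0.923, -0.0]
contact_force: [0.1, 0.2, 0.2]
gripper_width: 0.0852
time: 4.65
ee_pos: [0.512, -0.1221, 0.2824]
orientation: [0.001, 0.385, 0.923, -0.001]
contact_force: [0.2, 0.9, -0.3]
gripper_width: 0.0856
time: 5.05
ee_pos: [0.4908, -0.2419, 0.2821]
orientation: [0.001, 0.385, 0.923, -0.001]
contact_force: [-0.5, -0.4, -0.5]
gripper_width: 0.0851
t 5.05 pos [ 0.4908 -0.2419  0.2821] yawy 44.69 tilt z [ 5.0e-04 -2.9e-03 -1.0e+00] F [-0.54 -0.41 -0.48] M [0.02 0.01 0.02] w 0.0851 q [ 0.29  0.35  0.17  1.63 -0.06  1.17  1.26]
shift [-0.194 -0.203  0.122] turn [-0.0008  0.0012 -0.0027]
```

```bash
python3 -m pendant '[[[-0.2,-0.2,0.1,0,0,0,0],[-0.2,-0.2,0.1,0,0,0,0],[-0.2,-0.2,0.1,0,0,0,0],[-0.2,-0.2,0.1,0,0,0,0]]]'; python3 -c "
from plant import arm
from h import *
s=arm.state();info(s)
d=arm.snapshot('wrist'); cv2.imwrite('pics/w3.png',d['pixels'][:,:,::-1])
np.savez('w3.npz',px=d['pixels'],K=d['K'],T=tool(s)@d['hand_eye'])
for t in ('key','smallkey'):
  for r in arm.outline_of(d,t)[:4]: print(t,r['p'],np.round(r['box']))
"
```

```text
time: 5.45
ee_pos: [0.4928, -0.2639, 0.2717]
orientation: [0.0, 0.381, 0.924, 0.001]
contact_force: [0.1, 0.4, 0.4]
gripper_width: 0.0853
t 5.45 pos [ 0.4928 -0.2639  0.2717] yawy 45.17 tilt z [ 9.e-04  8.e-04 -1.e+00] F [0.13 0.4  0.38] M [ 0.02 -0.03 -0.03] w 0.0853 q [ 0.33  0.37  0.17  1.61 -0.07  1.16  1.31]
key 0.93 [275. 130.  37. 111.]
key 0.88 [452. 134. 116.  55.]
key 0.62 [145.  57.  80. 112.]
smallkey 0.92 [332. 197.  49.  49.]
```

View pics/w3.png

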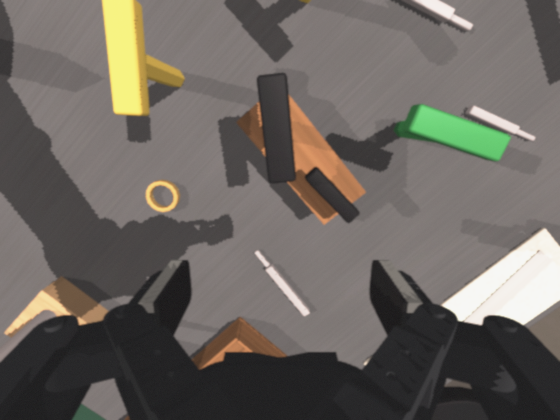

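```bash
python3 - <<'E'
from h import *
f=np.load('w3.npz'); d=dict(K=f['K'],pixels=f['px']); T=f['T']
print(T[:3,3])
im=f['px'].astype(int); m=((im.sum(2)<150)).astype(np.uint8)
m2=np.zeros_like(m); m2[60:200,250:305]=m[60:200,250:305]
n,l,st,_=cv2.connectedComponentsWithStats(m2); k=1+st[1:,4].argmax(); print(st[k])
mm=(l==k).astype(np.uint8)
r=cv2.minAreaRect(cv2.findContours(mm,cv2.RETR_EXTERNAL,cv2.CHAIN_APPROX_NONE)[0][0]); B=cv2.boxPoints(r); print(B.round(1))
W=np.array([ray_z(d,p,.15,T) for p in B]); print(W.mean(0).round(4),np.diff(W,axis=0).round(4)[:, :2].tolist())
for e in np.diff(W,axis=0): print(np.linalg.norm(e).round(4),np.degrees(np.arctan2(e[1],e[0])).round(1))
crop(d,210,50,350,230,4,"pics/w3c.png")
E
```

```text
[ 0.44111627 -0.21290868  0.4142883 ]
[266 153  20  30  88]
[[255.9 160.4]
 [267.  153. ]
 [285.5 180.7]
 [274.4 188.1]]
[ 0.467  -0.2497  0.15  ] [[0.0023, 0.0113], [0.0284, -0.0057], [-0.0022, -0.0117]]
0.0115 78.3
0.029 -11.4
0.0119 -100.7
```

View pics/w3c.png

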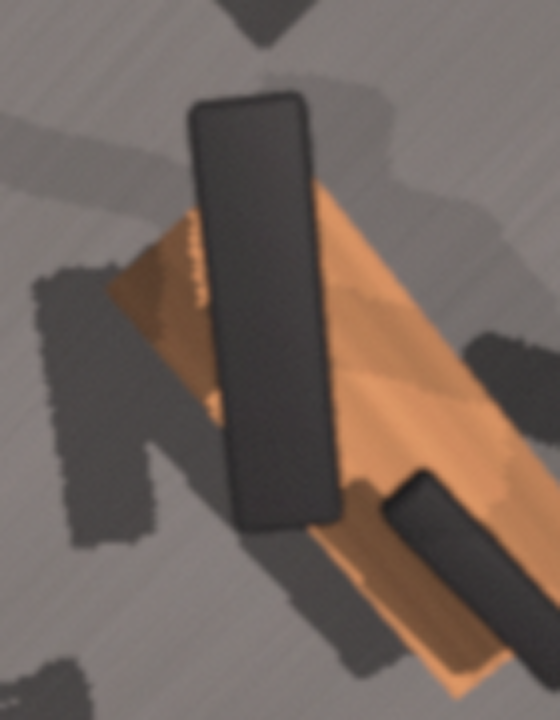

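```bash
python3 - <<'E'
from h import *
from plant import arm
f=np.load('w3.npz'); d=dict(K=f['K'],pixels=f['px']); T=f['T']
pts=np.array([(190,101),(303,93),(341,520),(237,529)],float)
W=np.array([ray_z(d,(p+.5)/4-.5+[210,50],.15,T) for p in pts]); c=W.mean(0); print(c.round(4))
for i,j in ((0,1),(1,2),(3,2),(0,3)):
    e=W[j]-W[i]; print(np.linalg.norm(e).round(4),np.degrees(np.arctan2(e[1],e[0])).round(1))
e=(W[2]+W[3]-W[0]-W[1]); a=np.degrees(np.arctan2(e[1],e[0])); print("bar",a)
s=arm.state(); info(s); plan(s,(c[0],c[1],.20),a+90)
E
```

```text
[ 0.4463 -0.2215  0.15  ]
0.0227 48.9
0.0871 -39.1
0.023 50.1
0.0876 -39.3
bar -39.179835245054555
t 5.6 pos [ 0.4924 -0.2646  0.2717] yawy 45.14 tilt z [ 7.e-04  2.e-04 -1.e+00] F [-0.46  0.8   0.25] M [-0.01  0.01 -0.06] w 0.0854 q [ 0.33  0.37  0.17  1.61 -0.07  1.16  1.31]
shift [ 0.631 -0.02   0.717] turn [ 0.0003  0.0002 -0.0496]
```

```bash
python3 -m pendant '[[[0.3,-0.01,0,0,0,-0.025,0],[0.63,-0.02,0.3,0,0,-0.05,0],[0.63,-0.02,0.6,0,0,-0.05,0],[0.63,-0.02,0.7,0,0,-0.05,0],[0.63,-0.02,0.7,0,0,-0.05,0],[0.63,-0.02,0.7,0,0,-0.05,0]]]' ; python3 -c "
from plant import arm
from h import *
s=arm.state();info(s);plan(s,(.4463,-.2215,.117),50.8)
d=arm.snapshot('wrist'); cv2.imwrite('pics/w4.png',d['pixels'][:,:,::-1])
T=tool(s)@d['hand_eye']
print(proj(d,(.4463,-.2215,.15),T))"
```

```text
time: 6.2
ee_pos: [0.4469, -0.2233, 0.2022]
orientation: [0.001, 0.336, 0.942, -0.0]
contact_force: [0.2, -0.3, -0.2]
gripper_width: 0.0854
t 6.2 pos [ 0.4469 -0.2233  0.2022] yawy 50.75 tilt z [ 1.2e-03 -8.0e-04 -1.0e+00] F [ 0.2  -0.32 -0.15] M [-0.08  0.03  0.01] w 0.0854 q [ 0.31  0.34  0.14  1.87 -0.06  0.93  1.37]
shift [0.017 0.01  0.852] turn [ 0.0001  0.0007 -0.0004]
[281.79170445 226.64068651]
```

View pics/w4.png

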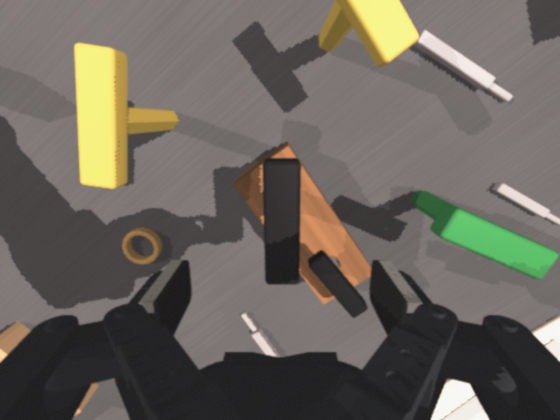

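```bash
python3 -m pendant '[[[0.017,0.01,0.3,0,0,0,0],[0.017,0.01,0.6,0,0,0,0],[0.017,0.01,0.8,0,0,0,0],[0.017,0.01,0.85,0,0,0,0],[0.017,0.01,0.85,0,0,0,0],[0.017,0.01,0.85,0,0,0,0]]]' ; python3 -c "
from plant import arm
from h import *
s=arm.state();info(s)"; python3 -m pendant '[[[0,0,0,0,0,0,0.4],[0,0,0,0,0,0,0.8],[0,0,0,0,0,0,1],[0,0,0,0,0,0,1],[0,0,0,0,0,0,1],[0,0,0,0,0,0,1],[0,0,0,0,0,0,1],[0,0,0,0,0,0,1]]]' 60;python3 -c "
from plant import arm
from h import *
s=arm.state();info(s)
d=arm.snapshot('wrist'); cv2.imwrite('pics/w5.png',d['pixels'][:,:,::-1])"
```

```text
time: 6.85
ee_pos: [0.4461, -0.2215, 0.1175]
orientation: [0.001, 0.336, 0.942, -0.0]
contact_force: [0.0, -0.0, 0.2]
gripper_width: 0.0852
t 6.85 pos [ 0.4461 -0.2215  0.1175] yawy 50.75 tilt z [ 0.0019 -0.001  -1.    ] F [ 0.02 -0.05  0.17] M [ 0.01 -0.04 -0.01] w 0.0852 q [ 0.32  0.45  0.12  1.99 -0.08  0.71  1.39]
time: 7.65
ee_pos: [0.4454, -0.221, 0.1167]
orientation: [0.0, 0.336, 0.942, -0.0]
contact_force: [-1.0, 0.4, 5.9]
gripper_width: 0.0242
t 7.65 pos [ 0.4454 -0.221   0.1167] yawy 50.76 tilt z [ 7.e-04 -3.e-04 -1.e+00] F [-1.    0.4   5.89] M [ 0.15  0.21 -0.  ] w 0.0242 q [ 0.32  0.45  0.12  1.99 -0.08  0.71  1.39]
```

View pics/w5.png

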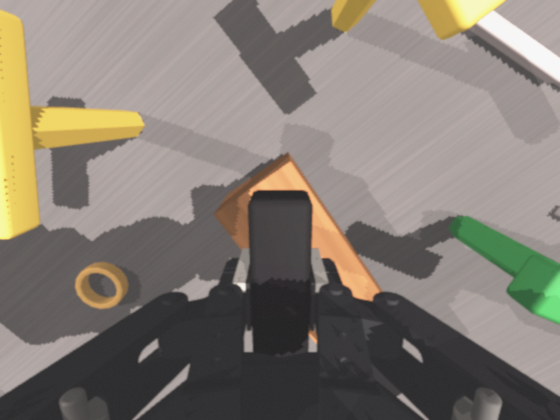

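```bash
python3 -m pendant '[[[0,0,-0.1,0,0,0,1],[0,0,-0.25,0,0,0,1],[0,0,-0.5,0,0,0,1],[0,0,-0.75,0,0,0,1],[0,0,-1,0,0,0,1],[0,0,-1,0,0,0,1]]]' 80 && python3 -m pendant '[[[0,0,-0.25,0,0,0,1],[0,0,-0.5,0,0,0,1],[0,0,-0.75,0,0,0,1],[0,0,-1,0,0,0,1],[0,0,-1,0,0,0,1],[0,0,-1,0,0,0,1]]]';python3 -c "
from plant import arm
from h import *
s=arm.state();info(s);plan(s,(.492,.1545,.32),47.75)
d=arm.snapshot('scene'); cv2.imwrite('pics/s5.png',d['pixels'][:,:,::-1]); print(proj(d,s['ee_pos']))"
```

```text
time: 8.3
ee_pos: [0.4463, -0.2216, 0.2192]
orientation: [0.002, 0.336, 0.942, -0.0]
contact_force: [-0.7, -0.9, -3.0]
gripper_width: 0.0239
time: 8.9
ee_pos: [0.4447, -0.2206, 0.315]
orientation: [-0.001, 0.336, 0.942, 0.0]
contact_force: [-0.9, 0.2, -4.1]
gripper_width: 0.0237
t 8.9 pos [ 0.4447 -0.2206  0.315 ] yawy 50.77 tilt z [-1.4e-03  6.0e-04 -1.0e+00] F [-0.91  0.2  -4.12] M [ 0.01  0.05 -0.01] w 0.0237 q [ 0.29  0.24  0.15  1.68 -0.04  1.22  1.34]
shift [ 2.006  3.205 -0.048] turn [-0.0002 -0.0007  0.0263]
[182.45966615 187.04129873]
```

View pics/s5.png

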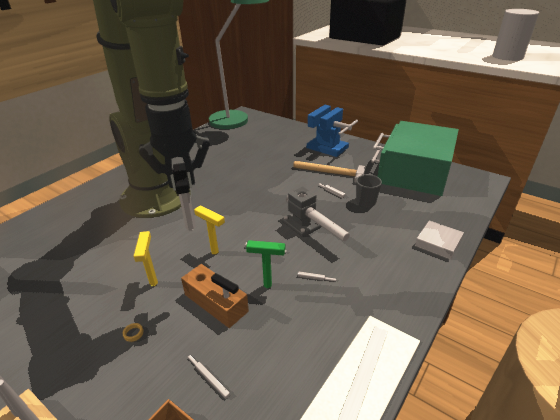

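```bash
python3 -m pendant '[[[0.15,0.25,0,0,0,0,1],[0.3,0.5,0,0,0,0,1],[0.45,0.75,0,0,0,0,1],[0.5,0.8,0,0,0,0,1]]]' && python3 -m pendant '[[[0.15,0.25,0,0,0,0,1],[0.3,0.5,0,0,0,0,1],[0.45,0.75,0,0,0,0,1],[0.5,0.8,0,0,0,0,1]]]'&& python3 -m pendant '[[[0.15,0.25,0,0,0,0,1],[0.3,0.5,0,0,0,0,1],[0.45,0.75,0,0,0,0,1],[0.5,0.8,0,0,0,0,1]]]'&& python3 -m pendant '[[[0.15,0.25,0,0,0,0.013,1],[0.3,0.45,0,0,0,0.026,1],[0.4,0.7,0,0,0,0.026,1],[0.5,0.8,0,0,0,0.026,1],[0.5,0.8,0,0,0,0.026,1],[0.5,0.8,0,0,0,0.026,1]]]';python3 -c "
from plant import arm
from h import *
s=arm.state();info(s);plan(s,(.492,.1545,.25),47.75)
for n in ('scene','top'):
  d=arm.snapshot(n); 
  p=s['ee_pos']; tip=p-[0,0,.1067]; u=proj(d,p); v=proj(d,tip); print(n,u,v)
  x,y=int(u[0]),int(u[1]); x0=max(x-60,0); y0=max(y-40,0); crop(d,x0,y0,x0+140,y0+140,5,f'pics/{n}6.png'); print(x0,y0,(v-[x0,y0])*5,(u-[x0,y0])*5)"
```

```text
time: 9.35
ee_pos: [0.457, -0.1232, 0.3143]
orientation: [-0.002, 0.333, 0.943, 0.001]
contact_force: [-0.3, -0.1, -3.7]
gripper_width: 0.0241
time: 9.75
ee_pos: [0.4687, -0.0302, 0.3146]
orientation: [-0.002, 0.334, 0.943, 0.0]
contact_force: [-0.1, 0.3, -4.2]
gripper_width: 0.0237
time: 10.15
ee_pos: [0.4805, 0.0629, 0.3148]
orientation: [-0.001, 0.334, 0.943, 0.0]
contact_force: [-0.4, -0.1, -5.3]
gripper_width: 0.0239
time: 10.75
ee_pos: [0.4923, 0.152, 0.3156]
orientation: [-0.0, 0.36, 0.933, -0.001]
contact_force: [0.3, -0.7, -3.2]
gripper_width: 0.0237
t 10.75 pos [0.4923 0.152  0.3156] yawy 47.74 tilt z [-0.0014 -0.0016 -1.    ] F [ 0.35 -0.7  -3.17] M [-0.02 -0.    0.02] w 0.0237 q [-0.3   0.27 -0.06  1.64  0.02  1.24  0.47]
shift [0.019 0.018 0.656] turn [-0.0011  0.     -0.    ]
scene [302.51212957 127.79997024] [301.86815802 164.22159989]
242 87 [299.3407901  386.10799944] [302.56064785 203.99985121]
top [224.20590532 197.72836843] [227.92113865 204.64343117]
164 157 [319.60569325 238.21715584] [301.0295266  203.64184217]
```

View pics/scene6.png

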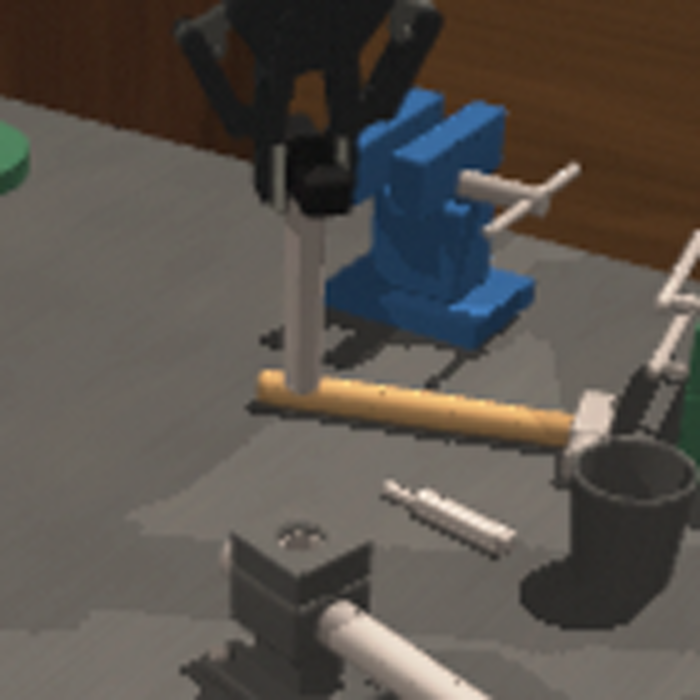

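View pics/top6.png

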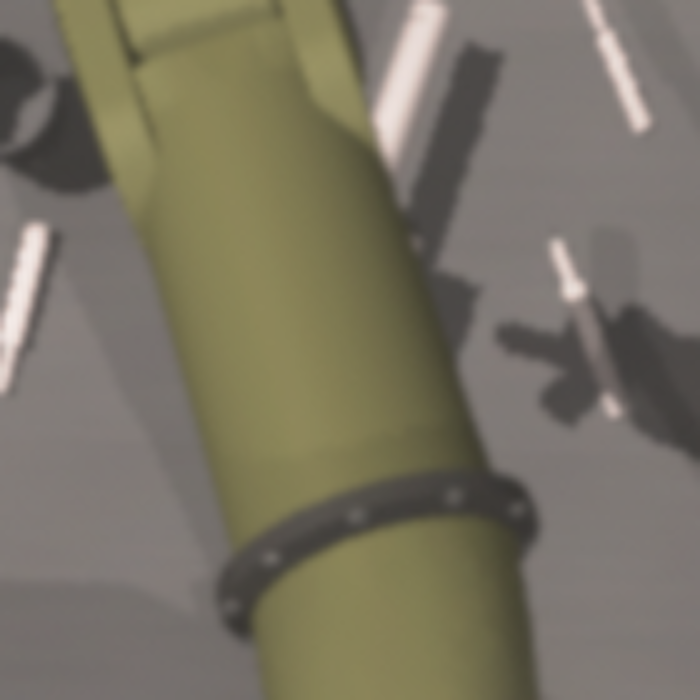

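```bash
python3 -c "
from plant import arm
from h import *
d=arm.snapshot('wrist'); crop(d,200,150,360,270,5,'pics/w6.png')
for p in ((.045,.0125,-.033),(.045,-.0125,-.033),(.045,.0125,-.013),(.045,-.0125,-.013)):
  print((proj(d,p,d['hand_eye'])-[200,150])*5+2)
d=arm.snapshot('scene'); print(proj(d,(.492,.1545,.11)))
"
```

```text
[572.30167223 229.13791399]
[235.36527489 229.32619823]
[547.6369093  172.82051692]
[259.61308297 172.98461615]
[301.72295646 193.9125633 ]
```

View pics/w6.png

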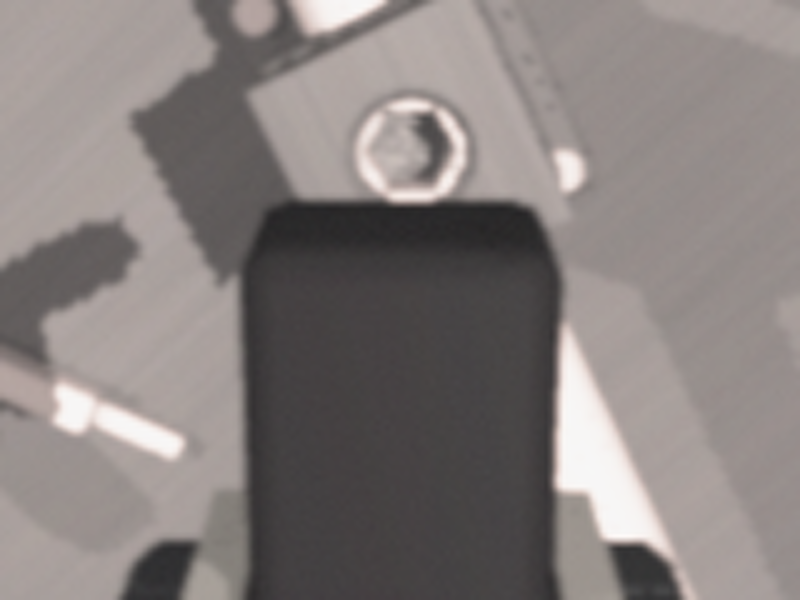

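```bash
python3 -c "
from plant import arm
from h import *
s=arm.state();info(s)
d=arm.snapshot('wrist'); T=tool(s)@d['hand_eye']
pts=np.array([(379,107),(434,107),(462,152),(438,194),(384,196),(362,148)],float)
px=(pts+.5)/5-.5+[200,150]
W=np.array([ray_z(d,p,.104,T) for p in px]); c=W.mean(0); print(c.round(4))
v=(W-c)[:,:2]; print(np.linalg.norm(v,axis=1).round(4),(np.degrees(np.arctan2(v[:,1],v[:,0]))%60).round(1))
# handle vs socket angle: key edges in image
plan(s,(.491,.1553,.25),47.75)
"
```

```text
t 10.95 pos [0.4927 0.152  0.3163] yawy 47.67 tilt z [ 1.e-04 -7.e-04 -1.e+00] F [-0.46  0.76 -3.84] M [ 0.   -0.02 -0.02] w 0.0239 q [-0.3   0.27 -0.06  1.63  0.02  1.24  0.47]
[0.4921 0.1546 0.104 ]
[0.0127 0.0119 0.0124 0.0124 0.0125 0.0113] [52.4 49.2 46.4 50.5 48.2 44.1]
shift [0.036 0.013 0.663] turn [-0.0002  0.0002 -0.0007]
```

```bash
python3 -m pendant '[[[0.036,0.013,0.2,0,0,0,1],[0.036,0.013,0.45,0,0,0,1],[0.036,0.013,0.7,0,0,0,1],[0.036,0.013,0.85,0,0,0,1],[0.036,0.013,0.92,0,0,0,1],[0.036,0.013,0.92,0,0,0,1],[0.036,0.013,0.92,0,0,0,1]]]';python3 -c "
from plant import arm
from h import *
s=arm.state();info(s);plan(s,(.491,.1553,.21),47.75)
d=arm.snapshot('scene'); crop(d,250,130,350,230,7,'pics/s7.png')
"
```

```text
time: 11.7
ee_pos: [0.4914, 0.1568, 0.2251]
orientation: [0.0, 0.36, 0.933, 0.0]
contact_force: [0.4, -0.2, -3.9]
gripper_width: 0.0236
t 11.7 pos [0.4914 0.1568 0.2251] yawy 47.76 tilt z [ 1.2e-03  3.0e-04 -1.0e+00] F [ 0.39 -0.22 -3.88] M [ 0.01 -0.06 -0.05] w 0.0236 q [-0.31  0.34 -0.06  1.8   0.03  1.01  0.45]
shift [-0.007 -0.014  0.151] turn [0.0005 0.0003 0.0001]
```

View pics/s7.png

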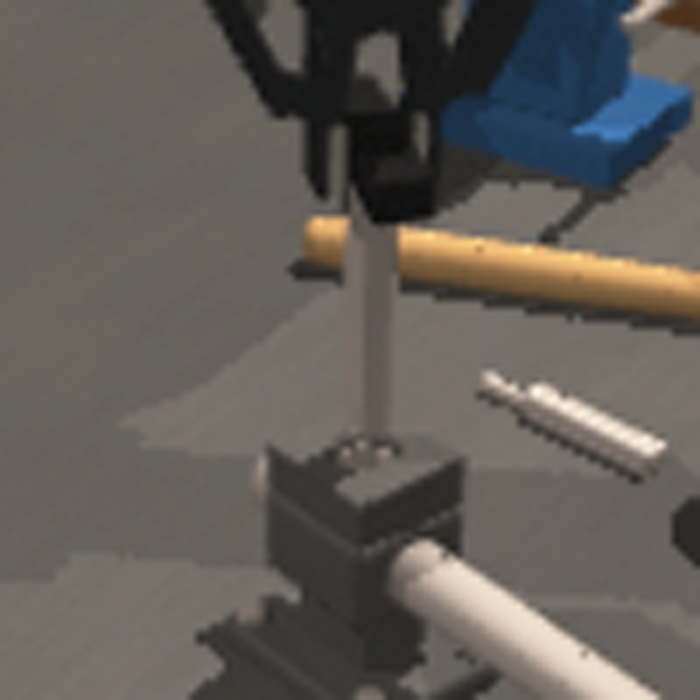

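```bash
python3 -m pendant '[[[-0.007,-0.014,0.06,0,0,0,1],[-0.007,-0.014,0.11,0,0,0,1],[-0.007,-0.014,0.11,0,0,0,1],[-0.007,-0.014,0.11,0,0,0,1]]]';python3 -c "
from plant import arm
from h import *
s=arm.state();info(s);plan(s,(.491,.1553,.21),47.75)
d=arm.snapshot('scene'); crop(d,250,130,350,230,7,'pics/s8.png')
"
```

```text
time: 12.15
ee_pos: [0.4904, 0.1553, 0.2132]
orientation: [-0.0, 0.36, 0.933, -0.0]
contact_force: [0.2, 0.2, -3.2]
gripper_width: 0.0238
t 12.15 pos [0.4904 0.1553 0.2132] yawy 47.78 tilt z [-4.e-04 -1.e-04 -1.e+00] F [ 0.18  0.21 -3.23] M [-0.08  0.02  0.01] w 0.0238 q [-0.31  0.35 -0.06  1.82  0.03  0.98  0.45]
shift [-0.005  0.004  0.032] turn [-0.0002 -0.0001  0.0003]
```

View pics/s8.png

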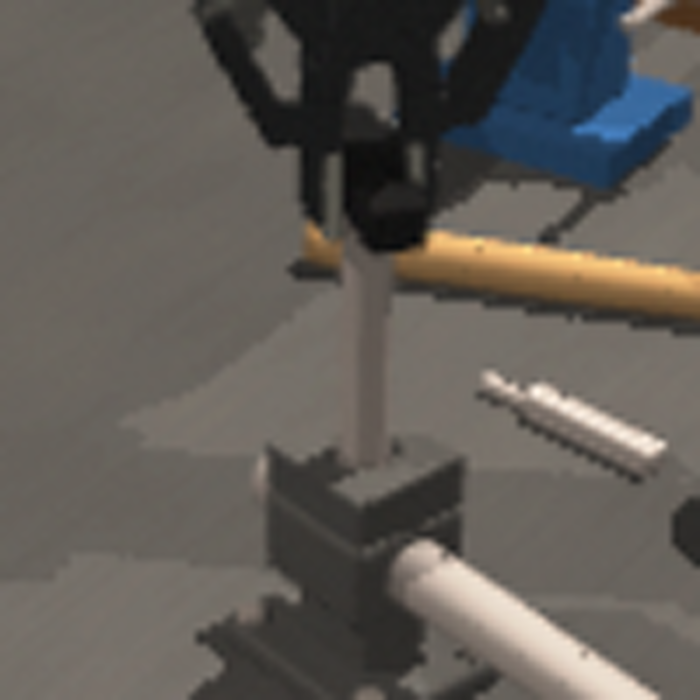

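```bash
python3 -m pendant '[[[0,0,0.015,0,0,0,1],[0,0,0.03,0,0,0,1],[0,0,0.03,0,0,0,1]]]' && python3 -m pendant '[[[0,0,0.01,0,0,0,1],[0,0,0.02,0,0,0,1],[0,0,0.02,0,0,0,1]]]';python3 -m pendant '[[[0,0,0.01,0,0,0,1],[0,0,0.01,0,0,0,1]]]';python3 -c "
from plant import arm
from h import *
s=arm.state();info(s)"
```

```text
time: 12.5
ee_pos: [0.4904, 0.1553, 0.2101]
orientation: [-0.0, 0.36, 0.933, -0.0]
contact_force: [-0.6, -0.5, -2.9]
gripper_width: 0.0241
time: 12.8
ee_pos: [0.4903, 0.1553, 0.2081]
orientation: [-0.0, 0.36, 0.933, -0.0]
contact_force: [-0.1, -0.1, -3.3]
gripper_width: 0.0243
time: 13.0
ee_pos: [0.4904, 0.1553, 0.2072]
orientation: [-0.0, 0.36, 0.933, -0.0]
contact_force: [0.4, 0.0, -4.1]
gripper_width: 0.0239
t 13.0 pos [0.4904 0.1553 0.2072] yawy 47.78 tilt z [-2.e-04 -1.e-04 -1.e+00] F [ 0.37  0.   -4.14] M [-0.03 -0.   -0.01] w 0.0239 q [-0.31  0.36 -0.06  1.83  0.03  0.96  0.45]
```

No contact yet. I'll go on in 0.5–1 mm steps.

```bash
for i in 1; do python3 -m pendant '[[[0,0,0.007,0,0,0,1],[0,0,0.007,0,0,0,1]]]'; python3 -m pendant '[[[0,0,0.007,0,0,0,1],[0,0,0.007,0,0,0,1]]]'; done
```

```text
time: 13.2
ee_pos: [0.4904, 0.1553, 0.2065]
orientation: [-0.0, 0.36, 0.933, -0.0]
contact_force: [-1.0, -0.3, -3.0]
gripper_width: 0.0241
time: 13.4
ee_pos: [0.4904, 0.1553, 0.2058]
orientation: [-0.0, 0.36, 0.933, -0.0]
contact_force: [-0.0, -0.0, -3.5]
gripper_width: 0.024
```

```bash
python3 -m pendant '[[[0,0,0.007,0,0,0,1],[0,0,0.007,0,0,0,1]]]'
```

```text
time: 13.6
ee_pos: [0.4904, 0.1553, 0.2051]
orientation: [-0.0, 0.36, 0.933, -0.0]
contact_force: [0.1, -0.3, -3.5]
gripper_width: 0.0243
```

```bash
python3 -m pendant '[[[0,0,0.007,0,0,0,1],[0,0,0.007,0,0,0,1]]]'
```

```text
time: 13.8
ee_pos: [0.4904, 0.1553, 0.2044]
orientation: [-0.0, 0.36, 0.933, -0.0]
contact_force: [-0.3, 0.3, -3.4]
gripper_width: 0.0237
```

```bash
python3 -m pendant '[[[0,0,0.007,0,0,0,1],[0,0,0.007,0,0,0,1]]]'; 
```

```text
time: 14.0
ee_pos: [0.4904, 0.1553, 0.2037]
orientation: [-0.0, 0.36, 0.933, -0.0]
contact_force: [-0.1, -0.1, -2.6]
gripper_width: 0.0239
```

```bash
python3 -m pendant '[[[0,0,0.007,0,0,0,1],[0,0,0.007,0,0,0,1]]]'; 
```

```text
time: 14.2
ee_pos: [0.4904, 0.1553, 0.203]
orientation: [-0.0, 0.36, 0.933, -0.0]
contact_force: [-0.6, 0.3, -3.2]
gripper_width: 0.024
```

```bash
python3 -m pendant '[[[0,0,0.01,0,0,0,1],[0,0,0.01,0,0,0,1]]]'; 
```

```text
time: 14.4
ee_pos: [0.4904, 0.1553, 0.2019]
orientation: [-0.0, 0.36, 0.933, -0.0]
contact_force: [-0.3, 0.2, -4.1]
gripper_width: 0.024
```

```bash
python3 -m pendant '[[[0,0,0.01,0,0,0,1],[0,0,0.01,0,0,0,1]]]'; 
```

```text
time: 14.6
ee_pos: [0.4904, 0.1553, 0.2009]
orientation: [-0.0, 0.36, 0.933, -0.0]
contact_force: [1.1, -0.0, -3.8]
gripper_width: 0.0241
```

```bash
python3 -m pendant '[[[0,0,0.01,0,0,0,1],[0,0,0.02,0,0,0,1],[0,0,0.02,0,0,0,1]]]'; 
```

```text
time: 14.9
ee_pos: [0.4904, 0.1553, 0.1989]
orientation: [-0.0, 0.36, 0.933, -0.0]
contact_force: [-0.2, 0.3, -3.8]
gripper_width: 0.024
```

```bash
python3 -m pendant '[[[0,0,0.01,0,0,0,1],[0,0,0.02,0,0,0,1],[0,0,0.02,0,0,0,1]]]'; 
```

```text
time: 15.2
ee_pos: [0.4904, 0.1553, 0.1969]
orientation: [-0.0, 0.36, 0.933, -0.0]
contact_force: [-0.3, 0.1, -3.3]
gripper_width: 0.0237
```

```bash
python3 -m pendant '[[[0,0,0.01,0,0,0,1],[0,0,0.01,0,0,0,1]]]'; 
```

```text
time: 15.4
ee_pos: [0.4904, 0.1553, 0.196]
orientation: [-0.0, 0.36, 0.933, -0.0]
contact_force: [0.3, -0.5, -3.7]
gripper_width: 0.024
```

```bash
python3 -m pendant '[[[0,0,0.01,0,0,0,1],[0,0,0.01,0,0,0,1]]]'; 
```

```text
time: 15.6
ee_pos: [0.4904, 0.1553, 0.195]
orientation: [-0.0, 0.36, 0.933, -0.0]
contact_force: [-0.4, 0.1, -3.5]
gripper_width: 0.0239
```

```bash
python3 -m pendant '[[[0,0,0.005,0,0,0,1],[0,0,0.005,0,0,0,1]]]'; 
```

```text
time: 15.8
ee_pos: [0.4905, 0.1554, 0.1948]
orientation: [0.0, 0.36, 0.933, 0.0]
contact_force: [-0.7, 0.2, -1.0]
gripper_width: 0.0237
```

```bash
python3 -m pendant '[[[0,0,0.005,0,0,0,1],[0,0,0.005,0,0,0,1]]]'; 
```

```text
time: 16.0
ee_pos: [0.4907, 0.1554, 0.1948]
orientation: [0.0, 0.36, 0.933, 0.0]
contact_force: [-1.4, -0.8, 5.3]
gripper_width: 0.024
```

```bash
python3 -m pendant '[[[0,0,0.005,0,0,0,1],[0,0,0.005,0,0,0,1]]]'; 
```

```text
time: 16.2
ee_pos: [0.4908, 0.1554, 0.1947]
orientation: [0.001, 0.36, 0.933, 0.0]
contact_force: [-1.7, -0.8, 9.3]
gripper_width: 0.0239
```

```bash
python3 -m pendant '[[[0,0,0.005,0,0,0,1],[0,0,0.005,0,0,0,1]]]'; 
```

```text
time: 16.4
ee_pos: [0.4909, 0.1554, 0.1947]
orientation: [0.001, 0.36, 0.933, 0.001]
contact_force: [-3.9, -1.9, 13.0]
gripper_width: 0.024
```

```bash
python3 -m pendant '[[[0,0.002,-0.004,0,0,0.04,1],[0,0.003,-0.004,0,0,0.08,1],[-0.001,0.004,-0.004,0,0,0.12,1],[-0.001,0.004,-0.004,0,0,0.12,1]]]';python3 -c "
from plant import arm
from h import *
s=arm.state();info(s)"
```

```text
time: 16.8
ee_pos: [0.4913, 0.1559, 0.1947]
orientation: [0.001, 0.47, 0.883, 0.001]
contact_force: [-2.6, -0.3, 9.5]
gripper_width: 0.0238
t 16.8 pos [0.4913 0.1559 0.1947] yawy 33.89 tilt z [ 1.9e-03  6.0e-04 -1.0e+00] F [-2.64 -0.28  9.51] M [-0.3   0.78  0.02] w 0.0238 q [-0.35  0.37 -0.    1.84  0.    0.93  0.24]
```

```bash
python3 -m pendant '[[[0,0.002,0,0,0,0.04,1],[0,0.003,0,0,0,0.08,1],[-0.001,0.004,0,0,0,0.12,1]]]';python3 -c "
from plant import arm
from h import *
s=arm.state();info(s)"; python3 -m pendant '[[[0,0.002,0,0,0,0.04,1],[0,0.003,0,0,0,0.08,1],[-0.001,0.004,0,0,0,0.12,1]]]';python3 -c "
from plant import arm
from h import *
s=arm.state();info(s)
d=arm.snapshot('wrist'); cv2.imwrite('pics/w9.png',d['pixels'][:,:,::-1])"
```

```text
time: 17.1
ee_pos: [0.4917, 0.156, 0.1947]
orientation: [0.001, 0.573, 0.82, 0.001]
contact_force: [-1.9, -0.4, 9.4]
gripper_width: 0.0235
t 17.1 pos [0.4917 0.156  0.1947] yawy 20.12 tilt z [ 1.8e-03  9.0e-04 -1.0e+00] F [-1.88 -0.42  9.42] M [-0.16  0.84  0.2 ] w 0.0235 q [-0.4   0.37  0.06  1.84 -0.03  0.93  0.02]
time: 17.4
ee_pos: [0.492, 0.1562, 0.1947]
orientation: [0.0, 0.667, 0.745, 0.001]
contact_force: [-2.0, -0.2, 10.1]
gripper_width: 0.0243
t 17.4 pos [0.492  0.1562 0.1947] yawy 6.38 tilt z [ 0.0017  0.001  -1.    ] F [-2.   -0.18 10.14] M [-0.09  0.78  0.22] w 0.0243 q [-0.44  0.37  0.12  1.84 -0.05  0.93 -0.18]
```

View pics/w9.png

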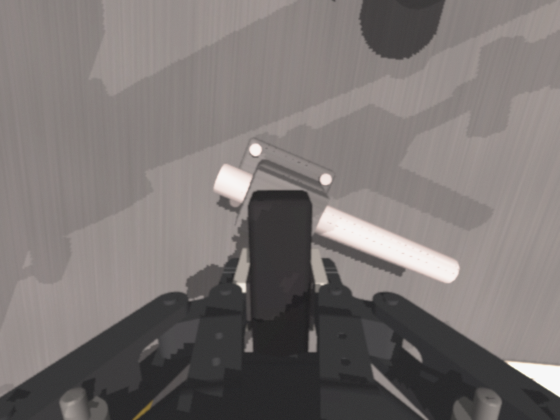

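```bash
python3 -m pendant '[[[0,0.001,0,0,0,0.03,1],[0,0.002,0,0,0,0.06,1],[0,0.003,0,0,0,0.08,1]]]';python3 -c "
from plant import arm
from h import *
s=arm.state();info(s)"; python3 -m pendant '[[[0,0.001,0,0,0,0.02,1],[0,0.001,0,0,0,0.03,1]]]';python3 -c "
from plant import arm
from h import *
s=arm.state();info(s)"
```

```text
time: 17.75
ee_pos: [0.4924, 0.1563, 0.1947]
orientation: [0.0, 0.724, 0.69, 0.001]
contact_force: [-2.9, -0.3, 9.1]
gripper_width: 0.0239
t 17.75 pos [0.4924 0.1563 0.1947] yawy -2.73 tilt z [ 0.0018  0.0011 -1.    ] F [-2.92 -0.27  9.1 ] M [-0.08  0.78  0.14] w 0.0239 q [-0.47  0.38  0.16  1.84 -0.07  0.93 -0.32]
time: 17.95
ee_pos: [0.4925, 0.1563, 0.1947]
orientation: [0.0, 0.744, 0.668, 0.001]
contact_force: [-3.0, -1.0, 8.7]
gripper_width: 0.0237
t 17.95 pos [0.4925 0.1563 0.1947] yawy -6.12 tilt z [ 0.0018  0.0011 -1.    ] F [-2.98 -1.05  8.74] M [-0.09  0.79  0.15] w 0.0237 q [-0.48  0.38  0.17  1.84 -0.08  0.93 -0.37]
```

```bash
python3 -m pendant '[[[0,0.001,0,0,0,0.02,1],[0,0.001,0,0,0,0.02,1]]]';python3 -c "
from plant import arm
from h import *
s=arm.state();info(s)"; python3 -m pendant '[[[0,0.001,0,0,0,0.02,1],[0,0.001,0,0,0,0.02,1]]]';python3 -c "
from plant import arm
from h import *
s=arm.state();info(s)"; python3 -m pendant '[[[0,0.001,0,0,0,0.02,1],[0,0.001,0,0,0,0.02,1]]]';python3 -c "
from plant import arm
from h import *
s=arm.state();info(s)"
```

```text
time: 18.15
ee_pos: [0.4925, 0.1563, 0.1947]
orientation: [0.0, 0.757, 0.653, 0.001]
contact_force: [-2.8, 0.7, 9.8]
gripper_width: 0.0242
t 18.15 pos [0.4925 0.1563 0.1947] yawy -8.4 tilt z [ 0.0017  0.0011 -1.    ] F [-2.76  0.7   9.81] M [0.02 0.86 0.11] w 0.0242 q [-0.49  0.38  0.18  1.84 -0.08  0.93 -0.41]
time: 18.35
ee_pos: [0.4926, 0.1563, 0.1947]
orientation: [0.0, 0.77, 0.638, 0.001]
contact_force: [-2.7, -0.2, 10.6]
gripper_width: 0.0238
t 18.35 pos [0.4926 0.1563 0.1947] yawy -10.7 tilt z [ 0.0017  0.0011 -1.    ] F [-2.74 -0.2  10.61] M [-0.02  0.85  0.1 ] w 0.0238 q [-0.49  0.38  0.19  1.84 -0.09  0.93 -0.44]
time: 18.55
ee_pos: [0.4927, 0.1562, 0.1947]
orientation: [0.0, 0.783, 0.623, 0.001]
contact_force: [-2.8, -0.2, 9.9]
gripper_width: 0.0241
t 18.55 pos [0.4927 0.1562 0.1947] yawy -12.99 tilt z [ 0.0017  0.0011 -1.    ] F [-2.83 -0.2   9.86] M [-0.07  0.85  0.11] w 0.0241 q [-0.5   0.38  0.2   1.84 -0.09  0.93 -0.48]
```

```bash
python3 -m pendant '[[[0,0.001,0,0,0,0.02,1],[0,0.001,0,0,0,0.02,1]]]';python3 -c "
from plant import arm
from h import *
s=arm.state();info(s)"; python3 -m pendant '[[[0,0.001,0,0,0,0.02,1],[0,0.001,0,0,0,0.02,1]]]';python3 -c "
from plant import arm
from h import *
s=arm.state();info(s)
d=arm.snapshot('wrist'); cv2.imwrite('pics/w10.png',d['pixels'][:,:,::-1])
d=arm.snapshot('scene'); crop(d,250,130,350,230,7,'pics/s10.png')"
```

```text
time: 18.75
ee_pos: [0.4928, 0.1563, 0.1947]
orientation: [0.0, 0.795, 0.607, 0.001]
contact_force: [-3.8, -0.2, 10.1]
gripper_width: 0.0236
t 18.75 pos [0.4928 0.1563 0.1947] yawy -15.26 tilt z [ 0.0016  0.0011 -1.    ] F [-3.79 -0.24 10.08] M [-0.03  0.78  0.23] w 0.0236 q [-0.51  0.38  0.21  1.84 -0.1   0.93 -0.51]
time: 18.95
ee_pos: [0.4929, 0.1563, 0.1947]
orientation: [0.0, 0.807, 0.591, 0.001]
contact_force: [-2.1, 0.1, 10.3]
gripper_width: 0.024
t 18.95 pos [0.4929 0.1563 0.1947] yawy -17.54 tilt z [ 0.0017  0.0011 -1.    ] F [-2.05  0.08 10.33] M [0.01 0.88 0.25] w 0.024 q [-0.51  0.38  0.22  1.84 -0.1   0.93 -0.55]
```

View pics/w10.png

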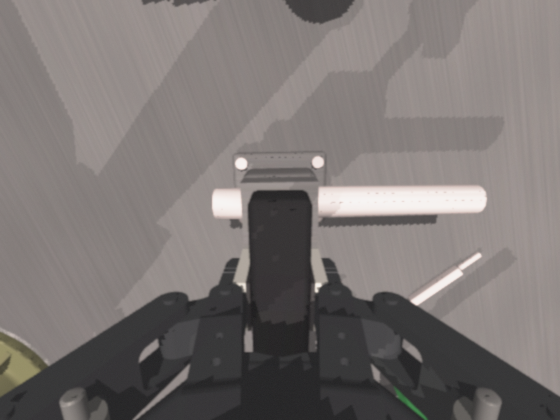

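View pics/s10.png

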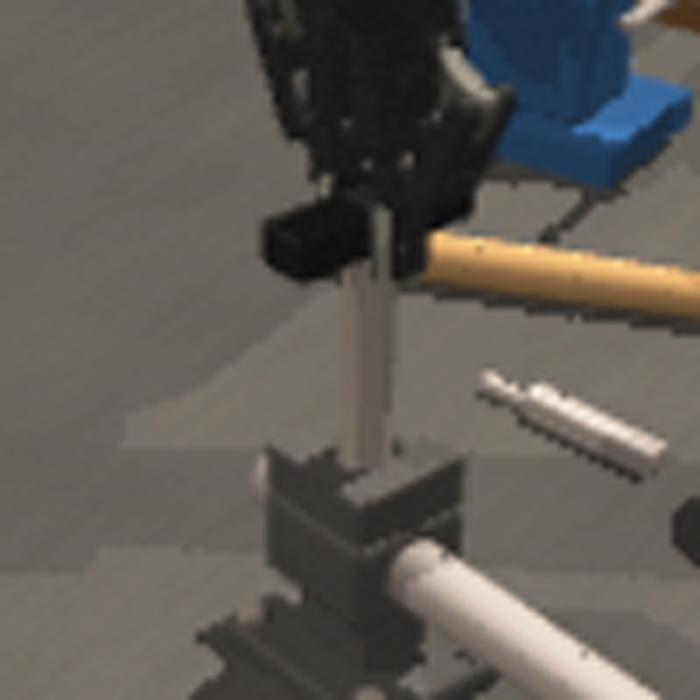

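```bash
python3 -m pendant '[[[0,0.001,0,0,0,0.02,1],[0,0.001,0,0,0,0.02,1]]]';python3 -c "
from plant import arm
from h import *
s=arm.state();info(s)"; python3 -m pendant '[[[0,0.001,0,0,0,0.02,1],[0,0.001,0,0,0,0.02,1]]]';python3 -c "
from plant import arm
from h import *
s=arm.state();info(s)"
```

```text
time: 19.25
ee_pos: [0.493, 0.1563, 0.1947]
orientation: [0.0, 0.818, 0.575, 0.001]
contact_force: [-3.3, -0.5, 10.6]
gripper_width: 0.0234
t 19.25 pos [0.493  0.1563 0.1947] yawy -19.8 tilt z [ 0.0017  0.001  -1.    ] F [-3.26 -0.55 10.56] M [-0.04  0.87  0.5 ] w 0.0234 q [-0.52  0.38  0.24  1.84 -0.11  0.93 -0.58]
time: 19.45
ee_pos: [0.493, 0.1563, 0.1947]
orientation: [0.0, 0.829, 0.559, 0.001]
contact_force: [-2.2, -0.4, 10.9]
gripper_width: 0.0239
t 19.45 pos [0.493  0.1563 0.1947] yawy -22.08 tilt z [ 0.0016  0.001  -1.    ] F [-2.25 -0.42 10.9 ] M [-0.04  0.87  0.49] w 0.0239 q [-0.53  0.38  0.25  1.84 -0.11  0.93 -0.62]
```

```bash
python3 -m pendant '[[[0,0,0,0,0,0.02,1],[0,0,0,0,0,0.02,1]]]' 110;python3 -c "
from plant import arm
from h import *
s=arm.state();info(s)
d=arm.snapshot('wrist'); crop(d,200,150,360,270,5,'pics/w11.png')"
```

```text
time: 19.65
ee_pos: [0.4931, 0.1563, 0.1948]
orientation: [0.0, 0.84, 0.542, 0.001]
contact_force: [-2.0, 0.1, 10.8]
gripper_width: 0.0234
t 19.65 pos [0.4931 0.1563 0.1948] yawy -24.38 tilt z [ 0.0018  0.0011 -1.    ] F [-2.02  0.05 10.83] M [-0.07  0.88  0.4 ] w 0.0234 q [-0.53  0.38  0.26  1.84 -0.12  0.93 -0.65]
```

View pics/w11.png

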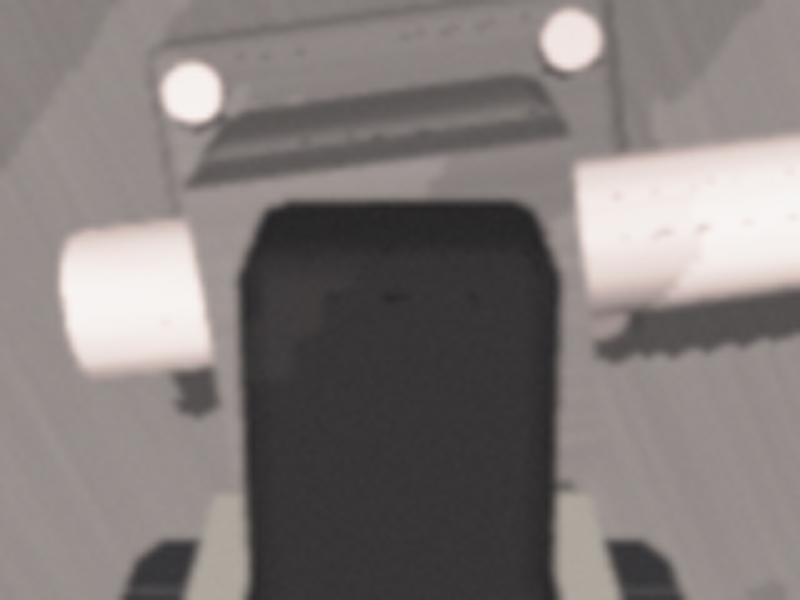

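```bash
python3 -c "
from plant import arm
from h import *
d=arm.snapshot('wrist'); d2=arm.snapshot('wrist')
def edges(im,off,f):
  g=im.astype(float).sum(2)
  L=[];Rr=[]
  for y in range(212,248):
    r=int((y-off[1])*f); row=g[r]
    x0=int((235-off[0])*f); x1=int((325-off[0])*f); c=int((280-off[0])*f)
    th=230
    i=c
    while row[i]<th and i>x0: i-=1
    j=c
    while row[j]<th and j<x1: j+=1
    L.append(i/f+off[0]);Rr.append(j/f+off[0])
  y=np.arange(212,248)
  return np.polyfit(y-230,L,1).round(3),np.polyfit(y-230,Rr,1).round(3)
a=cv2.imread('pics/w6.png');b=cv2.imread('pics/w11.png');c=cv2.imread('pics/w10.png');e=cv2.imread('pics/w9.png')
for n,im,o,f in (('w6',a,(200,150),5),('w9',e,(0,0),1),('w10',c,(0,0),1),('w11',b,(200,150),5),('now',d['pixels'],(0,0),1)): print(n,edges(im,o,f))
"
```

```text
w6 (array([3.1000e-02, 2.4926e+02]), array([-4.20000e-02,  3.10451e+02]))
w9 (array([-1.00000e-02,  2.47079e+02]), array([-1.60000e-02,  3.11575e+02]))
w10 (array([3.6000e-02, 2.4799e+02]), array([-2.30000e-02,  3.11155e+02]))
w11 (array([3.50000e-02, 2.48829e+02]), array([-2.3000e-02,  3.1105e+02]))
now (array([2.10000e-02, 2.47983e+02]), array([  0., 311.]))
```

```bash
cat > st.py <<'E'
from plant import arm
from h import *
s=arm.state();T=tool(s);y=T[:3,1]
print("   yaw",round(float(np.degrees(np.arctan2(y[1],y[0]))),2),"M",np.round(s["wrist_torque"],2),"F",np.round(s["contact_force"],1),"z",round(s["ee_pos"][2],4))
E
P="python3 -m pendant"
$P '[[[0,0,0,0,0,-0.005,1],[0,0,0,0,0,-0.01,1]]]' >/dev/null; python3 st.py
$P '[[[0,0,0,0,0,-0.005,1],[0,0,0,0,0,-0.01,1]]]' >/dev/null; python3 st.py
$P '[[[0,0,0,0,0,-0.01,1],[0,0,0,0,0,-0.02,1]]]' >/dev/null; python3 st.py
$P '[[[0,0,0,0,0,-0.01,1],[0,0,0,0,0,-0.02,1]]]' >/dev/null; python3 st.py
$P '[[[0,0,0,0,0,-0.01,1],[0,0,0,0,0,-0.02,1]]]' >/dev/null; python3 st.py
```

```text
yaw -23.2 M [ 0.    0.91 -0.02] F [-2.6 -1.2 10.5] z 0.1948
   yaw -22.1 M [ 0.04  0.94 -0.19] F [-3.2  0.5 10.5] z 0.1948
   yaw -19.79 M [ 0.1   1.05 -0.14] F [-2.9 -0.3 11. ] z 0.1948
   yaw -17.5 M [ 0.05  1.04 -0.18] F [-3.5 -0.4 10.4] z 0.1948
   yaw -15.2 M [ 0.04  1.07 -0.15] F [-3.5 -0.1 10.3] z 0.1948
```

```bash
P="python3 -m pendant"
$P '[[[-0.001,-0.004,-0.006,0,0,0,1],[-0.001,-0.004,-0.012,0,0,0,1]]]' >/dev/null; python3 st.py
$P '[[[0,0,0,0,0,0,1],[0,0,0,0,0,0,1]]]' >/dev/null; python3 st.py
$P '[[[0,0,0,0,0,0.01,1],[0,0,0,0,0,0.02,1]]]' >/dev/null; python3 st.py
$P '[[[0,0,0,0,0,0.01,1],[0,0,0,0,0,0.02,1]]]' >/dev/null; python3 st.py
```

```text
yaw -15.24 M [ 0.21 -0.06 -0.08] F [ 0.6  0.5 -3.5] z 0.1949
   yaw -15.24 M [ 0.34  0.23 -0.16] F [-0.5  1.3  3.7] z 0.1948
   yaw -17.61 M [0.29 0.08 0.17] F [0.7 1.5 2.9] z 0.1949
   yaw -19.91 M [ 0.41 -0.06  0.11] F [0.5 1.1 4.1] z 0.1948
```

```bash
P="python3 -m pendant"
$P '[[[0,0,-0.005,0,0,0,1],[0,0,-0.01,0,0,0,1],[0,0,-0.01,0,0,0,1]]]' >/dev/null; python3 st.py
$P '[[[0,0,0,0,0,-0.01,1],[0,0,0,0,0,-0.02,1]]]' >/dev/null; python3 st.py
$P '[[[0,0,0,0,0,-0.01,1],[0,0,0,0,0,-0.02,1]]]' >/dev/null; python3 st.py
$P '[[[0,0,0,0,0,-0.01,1],[0,0,0,0,0,-0.02,1]]]' >/dev/null; python3 st.py
$P '[[[0,0,0,0,0,0.01,1],[0,0,0,0,0,0.02,1]]]' >/dev/null; python3 st.py
$P '[[[0,0,0,0,0,0.01,1],[0,0,0,0,0,0.02,1]]]' >/dev/null; python3 st.py
```

```text
yaw -19.82 M [ 0.54 -0.91  0.04] F [ 2.7  2.  -7.7] z 0.195
   yaw -17.45 M [ 0.59 -1.07 -0.21] F [  3.    2.3 -12.4] z 0.195
   yaw -15.15 M [ 0.62 -1.3  -0.09] F [  4.8   1.6 -14.6] z 0.1951
   yaw -12.86 M [ 0.62 -1.27 -0.14] F [  4.4   2.5 -18. ] z 0.1951
   yaw -15.32 M [ 0.63 -1.41  0.13] F [  4.5   1.3 -20.8] z 0.1952
   yaw -17.63 M [ 0.54 -1.54  0.11] F [  4.3   1.  -23.8] z 0.1952
```

```bash
P="python3 -m pendant"
$P '[[[0,0,0.006,0,0,0,1],[0,0,0.012,0,0,0,1],[0,0,0.012,0,0,0,1]]]' >/dev/null; python3 st.py
$P '[[[0,0,0,0,0,0,1],[0,0,0,0,0,0,1],[0,0,0,0,0,0,1]]]' >/dev/null; python3 st.py
$P '[[[0,0,0,0,0,0,1],[0,0,0,0,0,0,1],[0,0,0,0,0,0,1]]]' >/dev/null; python3 st.py
```

```text
yaw -17.53 M [ 0.45 -0.54  0.07] F [  2.1   1.  -12.6] z 0.195
   yaw -17.53 M [ 0.45 -0.21  0.09] F [ 0.8  1.1 -6.9] z 0.195
   yaw -17.53 M [0.54 0.04 0.08] F [ 0.8  1.4 -3.1] z 0.1949
```

```bash
P="python3 -m pendant"
for i in 1 ; do $P '[[[0,0,0,0,0,0.01,1],[0,0,0,0,0,0.02,1]]]' >/dev/null; python3 st.py
$P '[[[0,0,0,0,0,0.01,1],[0,0,0,0,0,0.02,1]]]' >/dev/null; python3 st.py
$P '[[[0,0,0,0,0,0.01,1],[0,0,0,0,0,0.02,1]]]' >/dev/null; python3 st.py
$P '[[[0,0,0,0,0,0.01,1],[0,0,0,0,0,0.01,1]]]' >/dev/null; python3 st.py; done
```

```text
yaw -19.92 M [0.44 0.01 0.19] F [-0.   1.8 -1.6] z 0.1949
   yaw -22.21 M [ 0.41 -0.    0.17] F [-0.1  2.   1.1] z 0.1949
   yaw -24.47 M [ 0.39 -0.02  0.67] F [0.6 1.3 2.2] z 0.1949
   yaw -25.62 M [ 0.43 -0.05  0.14] F [-0.5  1.2  4.5] z 0.1949
```

```bash
python3 -c "
from plant import arm
from h import *
d=arm.snapshot('wrist'); crop(d,180,150,380,300,4,'pics/w12.png')
d=arm.snapshot('scene'); crop(d,250,130,350,230,7,'pics/s12.png')"; python3 st.py
```

```text
yaw -25.58 M [ 0.49 -0.03  0.18] F [0.6 1.9 4.8] z 0.1948
```

View pics/w12.png

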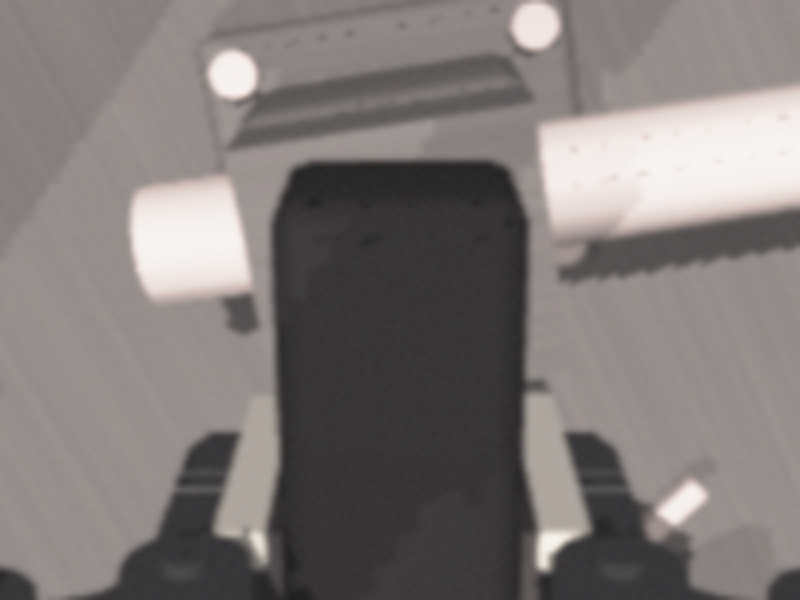

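View pics/s12.png

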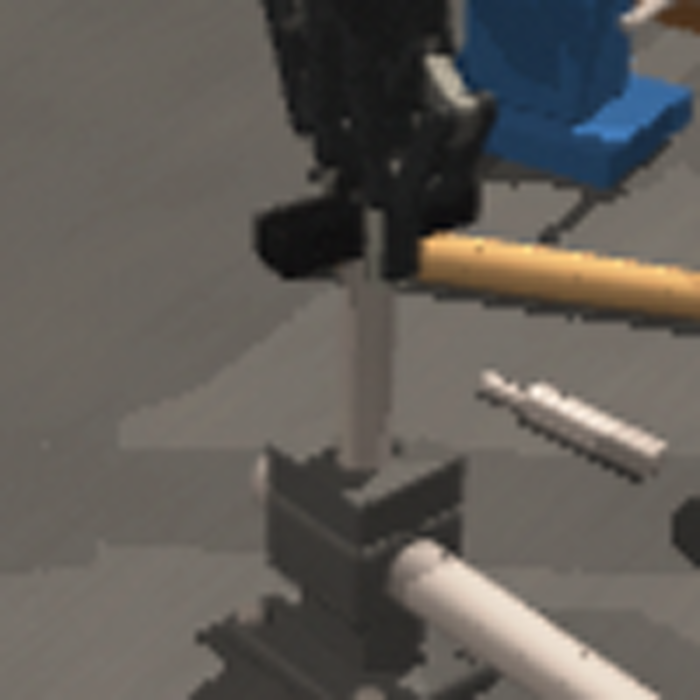

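```bash
P="python3 -m pendant"
$P '[[[0,0,-0.004,0,0,0,1],[0,0,-0.004,0,0,0,1]]]' 20 >/dev/null; python3 st.py
$P '[[[0,0,0,0,0,0,0.85],[0,0,0,0,0,0,0.75],[0,0,0,0,0,0,0.6],[0,0,0,0,0,0,0.4],[0,0,0,0,0,0,0.2],[0,0,0,0,0,0,0],[0,0,0,0,0,0,0],[0,0,0,0,0,0,0]]]'; python3 -c "
from plant import arm
from h import *
s=arm.state();info(s)
d=arm.snapshot('wrist'); cv2.imwrite('pics/w13.png',d['pixels'][:,:,::-1])
d=arm.snapshot('scene'); crop(d,250,130,350,230,7,'pics/s13.png')"
```

```text
yaw -25.57 M [ 0.43 -0.4   0.15] F [0.9 1.9 1.8] z 0.1949
time: 25.7
ee_pos: [0.4922, 0.1556, 0.1949]
orientation: [-0.0, 0.846, 0.533, -0.0]
contact_force: [0.9, -0.4, 0.7]
gripper_width: 0.0855
t 25.7 pos [0.4922 0.1556 0.1949] yawy -25.56 tilt z [-2.e-04 -1.e-04 -1.e+00] F [ 0.87 -0.37  0.69] M [-0.01  0.04 -0.04] w 0.0855 q [-0.54  0.38  0.26  1.84 -0.12  0.93 -0.67]
```

View pics/w13.png

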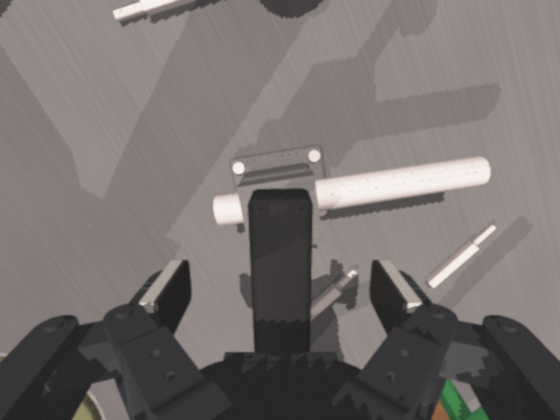

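View pics/s13.png

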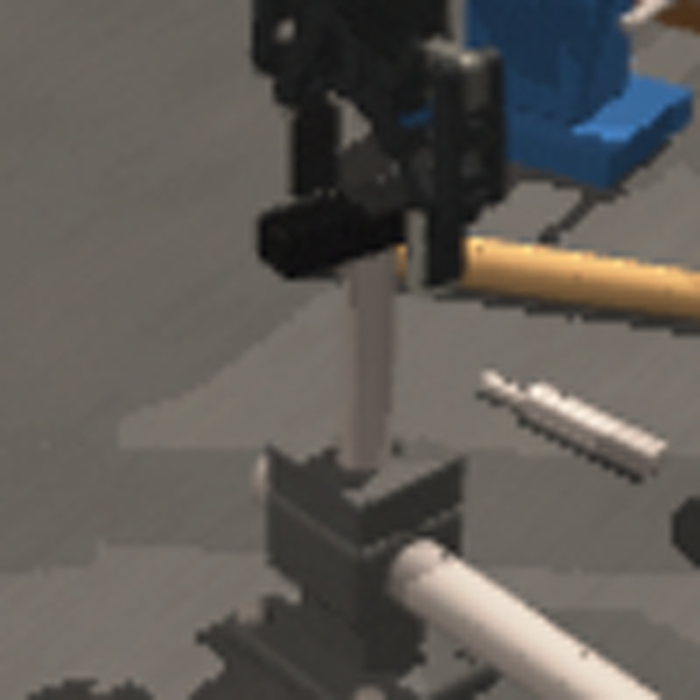

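```bash
P="python3 -m pendant"
$P '[[[0,0,-0.15,0,0,0,0],[0,0,-0.4,0,0,0,0],[0,0,-0.7,0,0,0,0],[0,0,-1,0,0,0,0]]]' >/dev/null; 
$P '[[[0,-0.05,0,0,0,-0.07,0],[0,-0.15,0,0,0,-0.14,0],[0,-0.25,0,0,0,-0.21,0],[0,-0.4,0,0,0,-0.28,0],[0,-0.5,0,0,0,-0.35,0],[0,-0.6,0,0,0,-0.42,0],[0,-0.7,0,0,0,-0.49,0],[0,-0.7,0,0,0,-0.56,0],[0,-0.7,0,0,0,-0.63,0],[0,-0.7,0,0,0,-0.7,0],[0,-0.7,0,0,0,-0.77,0],[0,-0.7,0,0,0,-0.785,0],[0,-0.7,0,0,0,-0.785,0]]]'; python3 -c "
from plant import arm
from h import *
s=arm.state();info(s);plan(s,(.422,.188,.23),64.4)
d=arm.snapshot('wrist'); cv2.imwrite('pics/w14.png',d['pixels'][:,:,::-1])
T=tool(s)@d['hand_eye'];print(proj(d,(.492,.1546,.104),T))"
```

```text
time: 27.5
ee_pos: [0.4291, 0.1857, 0.2949]
orientation: [-0.0, 0.223, 0.975, -0.0]
contact_force: [-0.0, 0.0, 0.6]
gripper_width: 0.0852
t 27.5 pos [0.4291 0.1857 0.2949] yawy 64.25 tilt z [-0.  0. -1.] F [-0.02  0.04  0.6 ] M [-0.03 -0.01  0.  ] w 0.0852 q [-0.45  0.21 -0.02  1.78  0.    1.15  0.66]
shift [ 0.074 -0.01   0.649] turn [-0.     -0.     -0.0013]
[279.62999254 243.64264264]
```

View pics/w14.png

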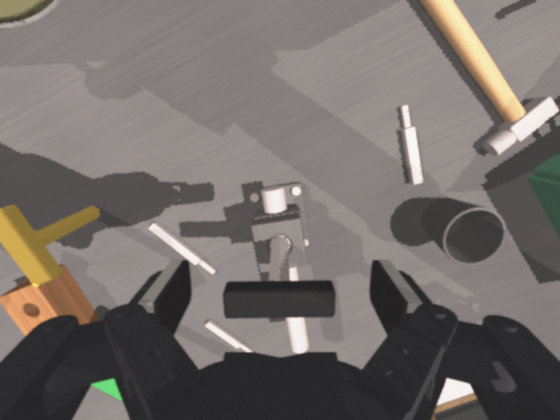

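```bash
P="python3 -m pendant"
$P '[[[0.05,0,0.25,0,0,0,0],[0.1,0,0.5,0,0,0,0],[0.1,0,0.68,0,0,0,0],[0.1,0,0.7,0,0,0,0],[0.1,0,0.7,0,0,0,0]]]'; python3 -c "
from plant import arm
from h import *
s=arm.state();info(s)
d=arm.snapshot('wrist'); 
T=tool(s)@d['hand_eye'];print(proj(d,(.492,.1546,.104),T)); np.savez('w15.npz',px=d['pixels'],K=d['K'],T=T)
crop(d,245,225,315,295,11,'pics/w15.png')"
```

```text
time: 28.05
ee_pos: [0.4202, 0.1902, 0.225]
orientation: [-0.0, 0.222, 0.975, -0.0]
contact_force: [-0.7, -0.2, 0.3]
gripper_width: 0.0854
t 28.05 pos [0.4202 0.1902 0.225 ] yawy 64.31 tilt z [-5.e-04 -3.e-04 -1.e+00] F [-0.71 -0.16  0.26] M [ 0.05 -0.03  0.  ] w 0.0854 q [-0.46  0.26 -0.02  1.92  0.01  0.96  0.64]
[279.3641114  281.64467411]
```

View pics/w15.png

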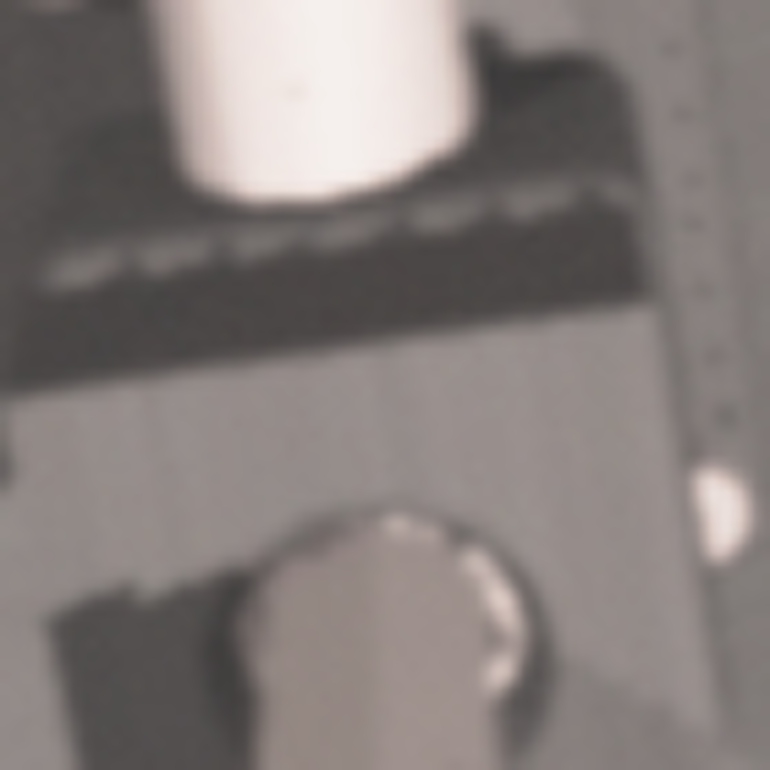

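```bash
cat > ov.py <<'E'
from h import *
import sys
f=np.load('w15.npz'); d=dict(K=f['K'],pixels=f['px']); T=f['T']
S=11; o=np.array([245,225])
def P(p): return ((proj(d,p,T)-o+.5)*S-.5)
dx,dy=float(sys.argv[1]),float(sys.argv[2]); ang=float(sys.argv[3]); key=float(sys.argv[4])
c=np.array([.4921+dx,.1546+dy])
im=cv2.resize(np.ascontiguousarray(d['pixels'][225:295,245:315,::-1]),None,fx=S,fy=S,interpolation=cv2.INTER_CUBIC)
def poly(r,z,angs,col,cc=c):
    q=np.array([P((cc[0]+r*np.cos(a),cc[1]+r*np.sin(a),z)) for a in angs]).round().astype(int)
    cv2.polylines(im,[q],True,col,1,cv2.LINE_AA)
t=np.linspace(0,2*np.pi,90)
poly(.0125+.003,.11,t,(0,255,255)); poly(.0125,.104,t,(0,255,0))
poly(.01166,.104,np.radians(ang+60*np.arange(6)),(255,0,0))
kc=c+[float(sys.argv[5])/1000,float(sys.argv[6])/1000] if len(sys.argv)>5 else c
poly(.01095,.104,np.radians(key+30+60*np.arange(6)),(0,0,255),kc)
cv2.imwrite('pics/'+sys.argv[-1],im)
for u in ((445,540),(512,655),(495,690),(400,520),(520,610),(470,555)):
    w=ray_z(d,(np.array(u)+.5)/S-.5+o,.104,T)[:2]-c; print(u,(w*1000).round(1),np.degrees(np.arctan2(w[1],w[0])).round(1),"mod60",(np.degrees(np.arctan2(w[1],w[0]))%60).round(1))
E
python3 ov.py 0 0 -3.85 64.3 0 0 ov1.png
```

```text
(445, 540) [-5.6  8.7] 122.7 mod60 2.7
(512, 655) [7.3 9.1] 51.5 mod60 51.5
(495, 690) [9.8 6.3] 32.7 mod60 32.7
(400, 520) [-9.  6.] 146.6 mod60 26.6
(520, 610) [ 3.5 11.7] 73.2 mod60 13.2
(470, 555) [-3.3 10. ] 108.1 mod60 48.1
```

View pics/ov1.png

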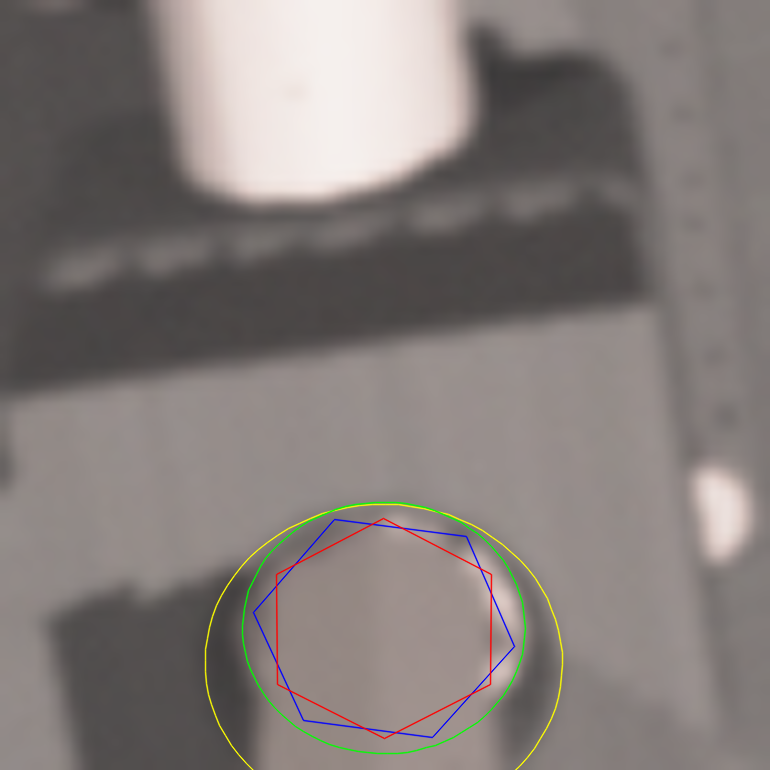

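```bash
P="python3 -m pendant"
$P '[[[0.2,0,-0.3,0,0,0,0],[0.4,0,-0.6,0,0,0,0],[0.7,0,-0.9,0,0,0,0],[0.8,0,-1,0,0,0,0],[0.8,0,-1,0,0,0,0],[0.8,0,-1,0,0,0,0]]]'; python3 -c "
from plant import arm
from h import *
s=arm.state();info(s)
d=arm.snapshot('wrist'); T=tool(s)@d['hand_eye']; crop(d,200,200,360,320,5,'pics/w16.png')
e=np.array([np.cos(np.radians(64.3)),np.sin(np.radians(64.3)),0]);n=np.array([-e[1],e[0],0]);c=np.array([.4921,.1546,.228])
for a,b in ((1,1),(1,-1),(-1,-1),(-1,1)): print((proj(d,c+a*.045*e+b*.0125*n,T)-[200,200])*5+2)
d=arm.snapshot('scene'); cv2.imwrite('pics/s16.png',d['pixels'][:,:,::-1]);crop(d,240,120,360,240,6,'pics/s16c.png')
print([(proj(d,(.4921,.1546,z))-[240,120])*6 for z in (.11,.208)])
d=arm.snapshot('top'); cv2.imwrite('pics/t16.png',d['pixels'][:,:,::-1])"
```

```text
time: 28.7
ee_pos: [0.3486, 0.2241, 0.3247]
orientation: [0.0, 0.222, 0.975, 0.0]
contact_force: [-0.1, -1.0, -0.5]
gripper_width: 0.0856
t 28.7 pos [0.3486 0.2241 0.3247] yawy 64.36 tilt z [ 7.e-04 -1.e-04 -1.e+00] F [-0.06 -0.97 -0.51] M [ 0.02  0.01 -0.  ] w 0.0856 q [-0.57  0.1  -0.07  1.83  0.01  1.21  0.48]
[634.77128913 784.87061128]
[629.17032734 889.03969769]
[171.39095571 888.84584958]
[165.79744817 784.67269147]
[array([370.62555551, 443.44487385]), array([373.9265693 , 264.58376261])]
```

View pics/w16.png

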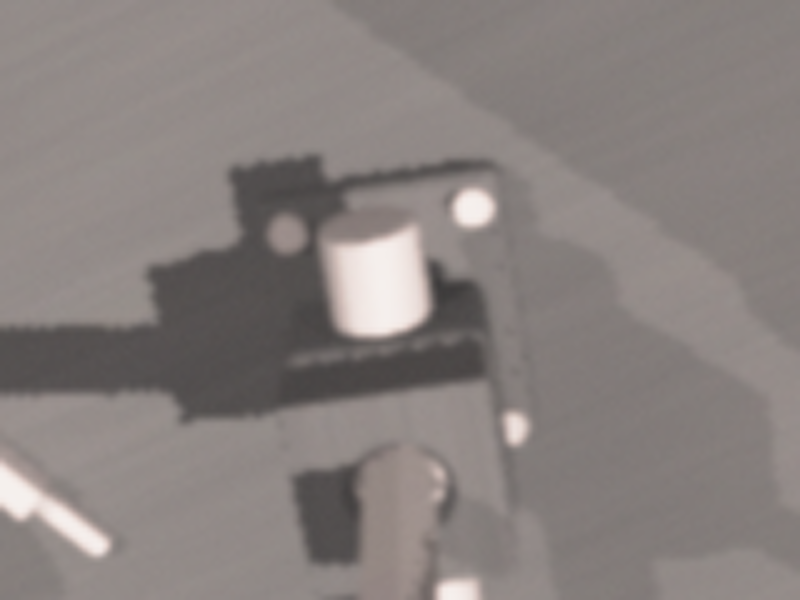

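View pics/s16c.png

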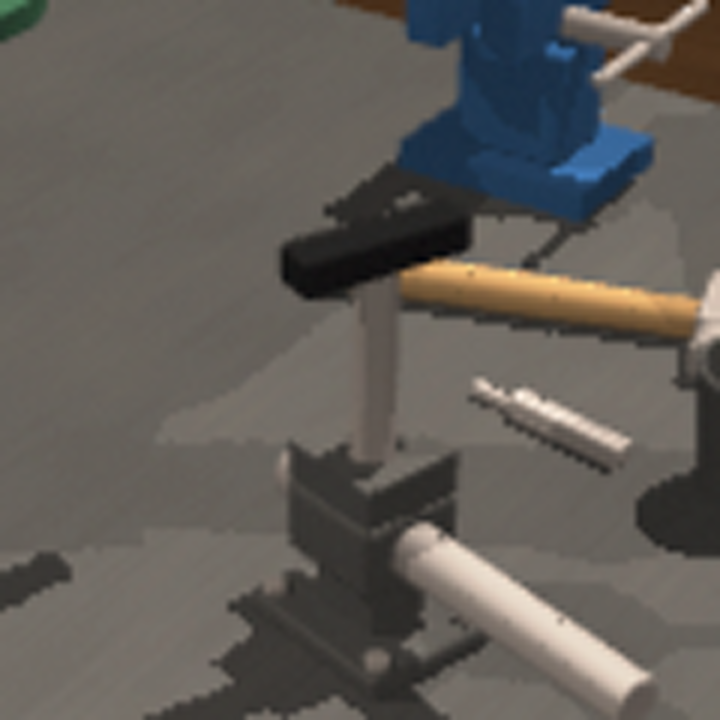

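View pics/s16.png

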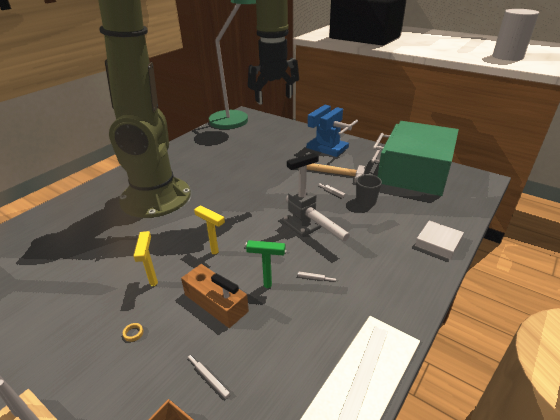

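```bash
python3 -c "
from plant import arm
print(arm.finish_job())"
```

```text
the job is handed in; nothing more can be done
None
```

I took the thick key out of the block and worked it home in the set screw. I turned the screw clockwise to its stop and left the key standing there. The job is handed in at about 29 s; no verdict was reported. The main thing to know is that I turned the key too far past the stop, and it now looks wedged in the socket.

**Insertion:** I read the socket's hexagon angle from the wrist camera, and the key slid in with no contact force. It met the floor within 0.2 mm of the expected height. The push there was about 13 N.

**Turn:** The hand turned about 73° in all. A close-up after release puts the screw at about 0.88–0.90 rad, just at its stop.

**Last checks:** The key stands upright and has not moved since I let go, with its tip within about 1 mm of the socket floor. The gripper is clear of everything, and the other things look to be where they were.

**Checks that disagreed:**
- **Past the stop:** The stop showed up only as brief torque peaks of 0.5–0.67 N m, and the hand kept turning beyond it. 73° is about 22° more than the screw can turn, while play plus the stop should allow at most about 66°. The close-up also shows the key about 22° out of line with the socket.
- **Wedged key:** When I tried to ease it upward, it did not lift even at about 24 N. It also gave resisting torque in both directions, with no play. I left it as it was, because freeing it might have dragged the screw back.

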